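# Unlock the toy chest's folding stay and close the lid

## Task

Close the toy chest: with shut fingertips lift the knob at the knee of the folding stay just past centre, so that the stay unlocks while the lid still stands open, then lower the lid gently by its bar without letting it fall. Last, press the lid down past the stiff catch until it sits solid on its rim pads, and hold it there with about 20 N for a second. Do not squeeze the knob or push it with more than about 20 N, do not press the lid with more than about 25 N, and leave the other things where they are.

Things in the scene. Friction and masses are not known exactly. Their poses are not given: they have to be found in the camera images.
- chest: Open plywood toy chest, 155 mm deep (its x) by 220 mm wide (its y), rim 140 mm high, fixed to the table; origin at the centre of its underside, z up. Its hinge rim is at x = -77.5 mm (nearest the robot), its front at +x. The folding stay is on the outside of its +y side
- hinge_mid (a point): middle of the lid's hinge line, which runs along the chest's y at rim height
- stay_foot (a point): pivot of the stay's lower link on the chest's +y side (axis along the chest's y), 40 mm below the rim; the knob swings about it in an upright plane on an 80 mm radius
- stay_knob (a point): middle of the steel knob at the stay's knee: a round pin 14 mm thick, 66 mm long, pointing sideways along the chest's +y; this point is 52 mm outside the chest's side face, 24 mm short of the pin's end. It unlocks by swinging about stay_foot upward and toward the chest's front: lift it with shut fingertips from below and behind (hinge side). A few newtons move it; over 25 N bends the thin stay
- lid_bar (a point): middle of the lid's pull: a round steel bar 10 mm thick along the chest's y (free for 100 mm between its arms), 40 mm beyond the lid's free edge, 195 mm from the hinge line; may be gripped. The wooden lid is 155 mm long, 220 mm wide, 10 mm thick, 0.34 to 0.56 kg; friction in hinge and stay holds it while steep, but not once well down
- lid_press (a point): point on the lid's outer face (the top when shut), mid-width, 20 mm from its free edge: where to press it home. Under it the catch, a black plunger 12 mm thick, stands 21 to 25 mm above the rim (not measured) and holds the lid a little open. It gives at about 8 to 11 N, stays where it is pushed, does not spring back; then the lid meets the rim pads and goes solid
- lid (a joint): lid angle: 1.33 rad as it stands propped open leaning toward the front, 0 if it lay on the bare rim; about 0.15 to 0.18 resting on the catch; home it reads 0 to 0.11, depending on how far the pads are screwed out
- stay_knee (a joint): bend of the stay's knee: -0.16 rad locked against its stop, 0 straight (centre), positive unlocked and folding; lifting the knob 1 mm along its swing adds about 0.02 rad. Locked, the lid cannot be lowered. At 0.2 to 0.5 rad it stays as left, by friction; lifted beyond about 0.8 rad the lid may fall
- rim_pads: two rubber bumper pads on screws, in the front corners of the chest's rim, where the lid rests when home. They stand 0 to 16 mm above the rim, differently each time and not measured: home is found by feel. Frame: the chest's, whatever the pads' height
- pencil_case: bystander: grey plastic pencil case with a snap latch, 200 x 75 x 34 mm, origin under its centre
- coaster_a: bystander: round white ceramic coaster, 96 mm across, 9 mm thick
- coaster_b: bystander: the other coaster, alike
- spinning_top: bystander: wooden spinning top, 60 mm across, 68 mm high, standing on its blunt tip
- lamp_base: bystander: aluminium lamp base, 150 mm across, 210 mm high
- planter: bystander: empty terracotta pot, 100 mm across, 90 mm high

How it is judged:
By the outcome, as a careful person would: the job done as asked, in the order asked, and still so for the second after the job is handed in, with the robot touching nothing.
It also fails if it takes over 72 s, if anything falls off the work surface, if the arm or the gripper's body presses on something with over 40 N, if the wrist force passes 120 N, or if a joint passes its speed limit or range.

## Robot

A 7-joint arm with a two-finger parallel gripper is mounted at the origin on the work surface. World frame = base frame: x ahead of the robot, y to its left, z up, the work surface at z = 0. Lengths are in m, angles in rad, forces in N, time in s.
With the tool pointing down it reaches from about 0.425 to 0.825 m from the base axis. Payload 3.6 kg.
Tool frame: the origin (TCP) lies between the finger pads; the fingertips stand arm.tip_extent ahead of it and the grasp point (between the pads) lies 5 mm behind it (arm.tip_extent is the distance from the TCP to the fingertips, in m); x points along the fingers, y is the direction in which the jaws open and shut, and the axes are right-handed (so a half turn about x gives the same grasp; the last joint's range is limited). The gripper opens to 85 mm and grips with 20 to 120 N. Pads are 22 mm wide; open, the fingers measure 114 mm over their backs; the gripper's body (76 mm by 85 mm) begins 54 mm behind the grasp point. The pads swing forward as they close: fully open they stand 13 mm farther back than shut.
Start: joints at [1.075, 0.615, -0.013, 1.423, 0.008, 1.103, -0.04], TCP at [0.294, -0.58, 0.245] pointing down, gripper open.
Joint ranges: [-3.12, 3.12], [-0.3, 2.06], [-1.34, 1.32], [0.26, 2.42], [-1.36, 4.5], [0.01, 1.98], [-2.84, 2.84]. Speed limits (rad/s): [2.79, 2.79, 3.14, 3.14, 3.14, 3.14, 3.14].

## Interface

Orientations are given as a unit quaternion [w, x, y, z].
In Python, from plant import monitor, grab_frame, arm gives the robot as it stands. The module is installed in compiled form; this text tells all that it offers.
- The arm moves only by the tool jog_arm, never from a script. Its argument "moves" is a list of rows, each an object of numbers: "dx", "dy", "dz": the shift along the tool's x, y, z in m; "yaw": the turn about the tool's x in rad. A call has 1 to 5 rows; each row is the pose to reach, as a shift and turn from the pose commanded when the call began, along the tool's axes at that moment; what a row does not reach only later rows make up. A row lasts 1/10 s, in which the tool goes at most 50 mm and 8.59 degrees, less where a joint would pass 70% of its speed; a pose out of reach is approached as far as the arm can. A call with a gripper value outside its range is refused whole. "hand" is the opening, from -1 (shut) to 1 (fully open), set as the call begins (left out, the last holds). The fingers move at their own pace and stop on an object; the grip force is fixed at half the most. Time passes only in rows, so rows that repeat a pose let the fingers close. It gives the time, the measured TCP pose, the force and the opening at its end, in the units of the state.
- monitor.observe(): the state, without advancing time (a new reading comes with each control period).
- grab_frame(name): name is "scene" or "top" or "wrist"; returns a dict with "image" (384x512x3 uint8, blue, green, red), "intrinsics" (3x3 intrinsics, pixels), "eye" and "orientation" of the camera in the world. Camera axes: x right, y down, z forward; pixel columns grow to the right and rows downward; lengths in m; the calibration is good to about 2 mm. The wrist camera is an equidistant fisheye: a pixel r from the principal point sees the ray r / f radians off the axis. A picture is of the moment at which its call begins. There is no depth.
- arm.job_done(): hands the job in, once; it reports no verdict.
The state is a dict: "t": time; "joints": joint angles; "qd": joint speeds; "tau": joint torques, N m; "eef_pos": TCP position; "ee_rot": TCP orientation; "wrist_force": force on the tool from outside, world axes, zero at the start; "ft_torque": the same for the moment, N m; "finger_gap": opening from 0.0 (shut) to 1.0 (fully open).
Only numpy, scipy, OpenCV 4.12 (cv2) and the standard library are available. Lean on these libraries where they do the work, as an engineer would, in place of code of your own. Each camera call takes 0.05 s, during which the arm holds its last target.

## Working session

There is one attempt and no reset: what is moved stays moved. The work goes in short steps, Python scripts to look and compute and a tool call to move; the robot and the scene stay as the last step left them, time stands still between calls to the robot, and variables do not carry over. Pictures are saved under pics/ and viewed, and the job is handed in when it is done.

Besides the shell and the picture viewer there is one more tool, called after ">>>" as a command line: name --argument value ..., lists and objects as JSON in quotes. jog_arm: Moves the arm, as the interface text tells. Its arguments: {"type":"object","properties":{"moves":{"type":"array","items":{"type":"object","properties":{"dx":{"type":"number"},"dy":{"type":"number"},"dz":{"type":"number"},"yaw":{"type":"number"}}}},"hand":{"type":"number"}},"required":["moves"]}

```bash
mkdir -p pics
python3 - <<'E'
from plant import monitor, grab_frame, arm
import cv2,numpy as np
s=monitor.observe()
for k,v in s.items(): print(k,np.round(v,3))
print(arm.tip_extent)
for n in ["scene","top","wrist"]:
    f=grab_frame(n); cv2.imwrite(f"pics/{n}0.png",f["image"]); print(n,np.round(f["intrinsics"],1).tolist(),np.round(f["eye"],4),np.round(f["orientation"],4).tolist())
E
```

```text
t 0.0
joints [ 1.076  0.616 -0.013  1.425  0.008  1.103 -0.04 ]
qd [-0.     0.001  0.003  0.001  0.     0.    -0.001]
tau [ 0.0000e+00 -4.6922e+01  2.5900e-01 -1.7103e+01  1.0000e-02  1.0000e-02
  0.0000e+00]
eef_pos [ 0.293 -0.579  0.244]
ee_rot [-0.163 -0.688 -0.165  0.688]
wrist_force [ 0.479 -0.265  0.382]
ft_torque [-0.014  0.02   0.006]
finger_gap 1.001
0.014
scene [[363.2, 0.0, 247.6], [0.0, 363.2, 193.2], [0.0, 0.0, 1.0]] [ 1.1479 -0.1564  1.1601] [-0.2113, 0.7547, 0.6003, -0.1594]
top [[489.0, 0.0, 249.2], [0.0, 489.0, 178.1], [0.0, 0.0, 1.0]] [ 0.4351 -0.0137  1.7221] [-0.0356, 0.714, -0.6983, 0.0367]
wrist [[297.3, 0.0, 257.2], [0.0, 297.3, 197.3], [0.0, 0.0, 1.0]] [ 0.3685 -0.5424  0.3727] [0.1382, 0.8408, -0.5163, -0.0867]
```

View pics/scene0.png

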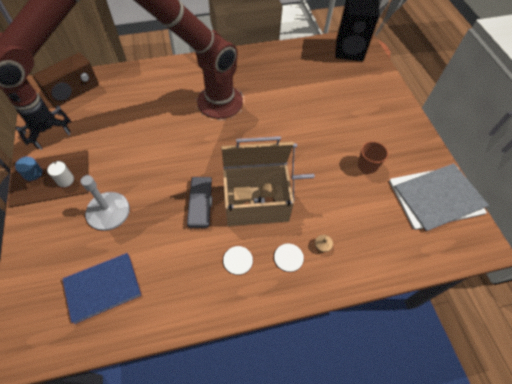

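View pics/top0.png

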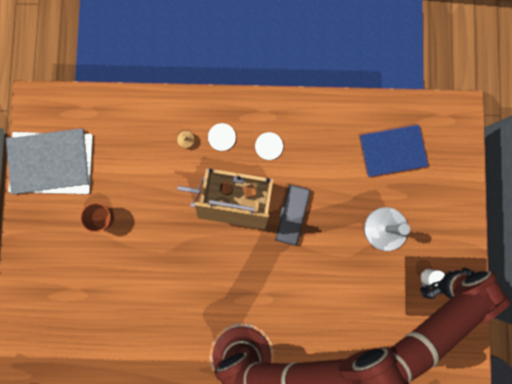

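View pics/wrist0.png

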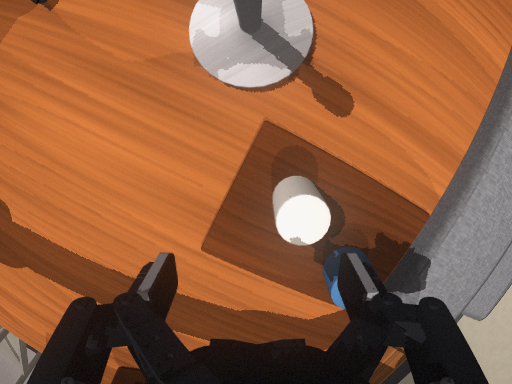

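```bash
cat > h.py <<'E'
from plant import monitor, grab_frame, arm
import cv2,numpy as np
from scipy.spatial.transform import Rotation as R
def rot(q): return R.from_quat([q[1],q[2],q[3],q[0]])
def cam(n):
    f=grab_frame(n); return f
C={'scene':([[363.2,0,247.6],[0,363.2,193.2],[0,0,1]],[1.1479,-.1564,1.1601],[-.2113,.7547,.6003,-.1594]),
'top':([[489,0,249.2],[0,489,178.1],[0,0,1]],[.4351,-.0137,1.7221],[-.0356,.714,-.6983,.0367])}
def proj(n,p):
    K,e,q=C[n]; K=np.array(K); c=rot(q).inv().apply(np.atleast_2d(p)-np.array(e)); u=c@K.T; return u[:,:2]/u[:,2:]
def ray(n,uv):
    K,e,q=C[n]; d=np.linalg.inv(np.array(K))@np.array([*uv,1.]); d=rot(q).apply(d); return np.array(e),d/np.linalg.norm(d)
def onz(n,uv,z):
    e,d=ray(n,uv); return e+d*(z-e[2])/d[2]
def tri(a,b):
    e1,d1=ray('scene',a); e2,d2=ray('top',b)
    A=np.c_[d1,-d2]; s=np.linalg.lstsq(A,e2-e1,rcond=None)[0]
    p,q=e1+s[0]*d1,e2+s[1]*d2; return (p+q)/2,np.linalg.norm(p-q)
E
python3 - <<'E'
from h import *
print(proj('top',[0,0,0]),proj('scene',[0,0,0]))
a=cv2.imread('pics/scene0.png')[120:240,180:340]; cv2.imwrite('pics/sc.png',cv2.resize(a,None,fx=5,fy=5,interpolation=cv2.INTER_CUBIC))
a=cv2.imread('pics/top0.png')[150:250,160:320]; cv2.imwrite('pics/tc.png',cv2.resize(a,None,fx=5,fy=5,interpolation=cv2.INTER_CUBIC))
E
```

```text
[[241.01242746 356.3390447 ]] [[218.91429886 101.42447373]]
```

View pics/sc.png

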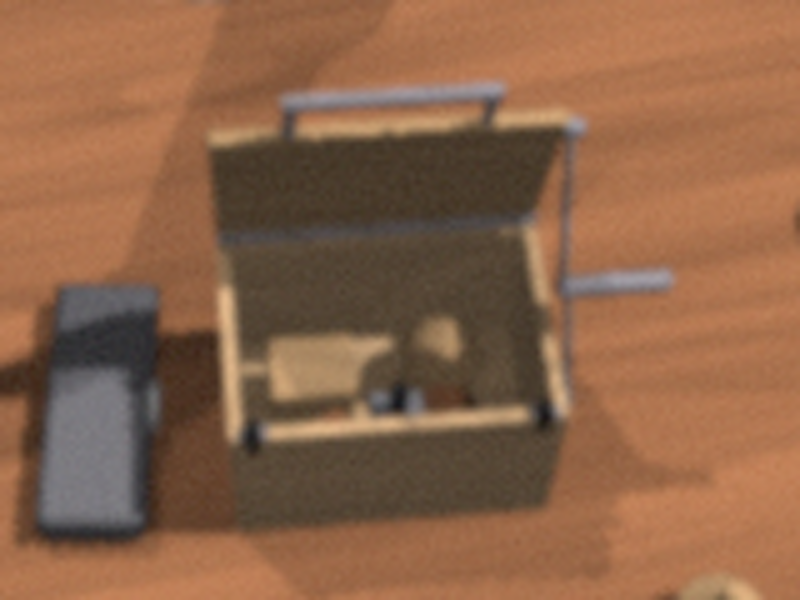

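View pics/tc.png

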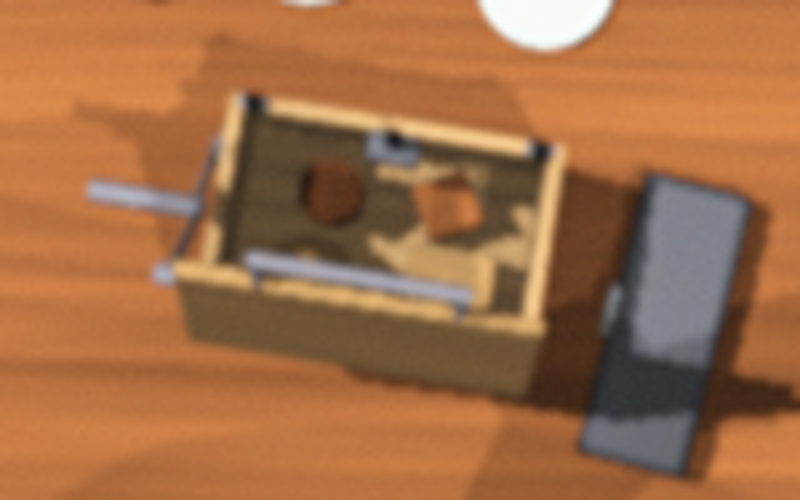

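Run:
```python
from h import *
s=lambda x,y:((x+.5)/5-.5+180,(y+.5)/5-.5+120)
t=lambda x,y:((x+.5)/5-.5+160,(y+.5)/5-.5+150)
P={'bar-':((283,102),(472,297)),'bar+':((503,90),(247,258)),'knobout':((672,279),(90,190)),'knobin':((568,285),(195,208)),
'rimF-':((236,441),(567,147)),'rimF+':((566,416),(236,94)),'stayfoot':((570,395),(217,143)),'lidpin':((577,126),(162,274)),'lid-':((210,136),(545,325)),'lid+':((580,113),(178,265))}
r={}
for k,(a,b) in P.items():
    p,e=tri(s(*a),t(*b)); r[k]=p; print(k,np.round(p,4),round(e,4))
for a,b in (('bar-','bar+'),('rimF-','rimF+'),('lid-','lid+'),('knobin','knobout')):
    d=r[b]-r[a]; print(a,'len',np.linalg.norm(d),'yaw',np.degrees(np.arctan2(-d[0],d[1])))
print('rim plane', [np.round(onz('top',t(*q),.14),4) for q in ((236,94),(567,147))],[np.round(onz('scene',s(*q),.14),4) for q in ((566,416),(236,441))])
# case corners z=.034, rim back corners outer
print([np.round(onz('top',t(*q),.034),3) for q in ((650,172),(752,200),(690,475),(580,450))])
```

```text
bar- [ 0.4904 -0.0274  0.3334] 0.0049
bar+ [0.5097 0.1002 0.3333] 0.0037
knobout [0.5599 0.2155 0.1695] 0.0055
knobin [0.5497 0.1479 0.1698] 0.0046
rimF- [ 0.5974 -0.0869  0.138 ] 0.0101
rimF+ [0.6272 0.1269 0.1381] 0.0048
stayfoot [0.5978 0.1416 0.1097] 0.006
lidpin [0.5023 0.155  0.2754] 0.0041
lid- [ 0.4765 -0.0701  0.2963] 0.006
lid+ [0.5081 0.1476 0.2972] 0.0129
bar- len 0.12911324348571626 yaw -8.602130962485148
rimF- len 0.21591511591112375 yaw -7.909414837770138
lid- len 0.2200121931582187 yaw -8.24723225021971
knobin len 0.06839915483413224 yaw -8.61084454328028
rim plane [array([0.6262, 0.1245, 0.14  ]), array([ 0.5963, -0.0918,  0.14  ])] [array([0.6287, 0.1288, 0.14  ]), array([ 0.5995, -0.0821,  0.14  ])]
[array([ 0.591, -0.155,  0.034]), array([ 0.573, -0.226,  0.034]), array([ 0.383, -0.185,  0.034]), array([ 0.399, -0.11 ,  0.034])]
```

```bash
cat >> h.py <<'E'
YAW=np.radians(-8.3); X=np.array([np.cos(YAW),np.sin(YAW),0]); Y=np.array([-np.sin(YAW),np.cos(YAW),0]); Z=np.array([0,0,1.])
O=np.array([.5358,.0317,0])
def w(l): return O+l[0]*X+l[1]*Y+l[2]*Z
def loc(p): d=np.array(p)-O; return np.array([d@X,d@Y,d@Z])
def st(target=None,local=True):
    s=monitor.observe(); T=rot(s['ee_rot']).as_matrix()
    print('t',round(s['t'],2),'pos',np.round(s['eef_pos'],4),'loc',np.round(loc(s['eef_pos']),4),'F',np.round(s['wrist_force'],2),'gap',round(s['finger_gap'],3))
    L=np.array([X,Y,Z])
    print('tool axes in chest frame: x',np.round(L@T[:,0],3),'y',np.round(L@T[:,1],3),'z',np.round(L@T[:,2],3), 'yaw of tool y %.1f'%np.degrees(np.arctan2((L@T[:,1])[1],(L@T[:,1])[0])),'q7',round(s['joints'][6],3))
    if target is not None:
        p=w(target) if local else np.array(target)
        print('tool shift',np.round(T.T@(p-s['eef_pos']),4))
    return s,T
E
python3 - <<'E'
from h import *
s,T=st([-.036,.172,.42])
print('world axes',np.round(T.T,3)); f=[.3685,-.5424,.3727]; print('cam in tool',T.T@(np.array(f)-s['eef_pos']))
E
```

```text
t 0.15 pos [ 0.2934 -0.5794  0.2444] loc [-0.1516 -0.6396  0.2444] F [-0.84 -0.39 -0.51] gap 1.002
tool axes in chest frame: x [-0.001  0.002 -1.   ] y [ 0.576 -0.818 -0.002] z [-0.818 -0.576  0.   ] yaw of tool y -54.8 q7 -0.04
tool shift [-0.1744 -0.5973 -0.562 ]
world axes [[-0.001  0.002 -1.   ]
 [ 0.452 -0.892 -0.002]
 [-0.892 -0.452  0.   ]]
cam in tool [-0.12831589  0.00069875 -0.08367636]
```

>>> jog_arm --moves '[{"dx": -0.04,"yaw": -0.14},{"dx": -0.085,"yaw": -0.28},{"dx": -0.13,"yaw": -0.42},{"dx": -0.165,"yaw": -0.56},{"dx": -0.175,"yaw": -0.7}]' --hand -1

```text
invalid input at $.moves[0]: expected keys dx, dy, dz, yaw
```

Run:
```python
from h import *
st([-.036,.172,.42])
```

```text
t 0.15 pos [ 0.2934 -0.5794  0.2444] loc [-0.1516 -0.6396  0.2444] F [-0.84 -0.39 -0.51] gap 1.002
tool axes in chest frame: x [-0.001  0.002 -1.   ] y [ 0.576 -0.818 -0.002] z [-0.818 -0.576  0.   ] yaw of tool y -54.8 q7 -0.04
tool shift [-0.1744 -0.5973 -0.562 ]
```

>>> jog_arm --moves '[{"dx": -0.04,"dy": 0,"dz": 0,"yaw": -0.14},{"dx": -0.085,"dy": 0,"dz": 0,"yaw": -0.28},{"dx": -0.13,"dy": 0,"dz": 0,"yaw": -0.42},{"dx": -0.165,"dy": 0,"dz": 0,"yaw": -0.56},{"dx": -0.175,"dy": 0,"dz": 0,"yaw": -0.7}]' --hand -1

```text
t: 0.65
eef_pos: [0.2942, -0.5808, 0.4254]
ee_rot: [-0.395, -0.589, -0.389, 0.589]
wrist_force: [0.6, -0.4, 0.2]
finger_gap: 0.145
```

Run:
```python
from h import *
st([-.036,.172,.42])
```

```text
t 0.65 pos [ 0.2942 -0.5808  0.4254] loc [-0.1506 -0.6409  0.4254] F [ 0.56 -0.39  0.2 ] gap 0.145
tool axes in chest frame: x [ 0.005 -0.007 -1.   ] y [ 0.968 -0.249  0.007] z [-0.249 -0.968  0.005] yaw of tool y -14.4 q7 0.602
tool shift [ 5.000e-04 -9.150e-02 -8.159e-01]
```

>>> jog_arm --moves '[{"dx": 0,"dy": 0,"dz": -0.045,"yaw": -0.1},{"dx": 0,"dy": 0,"dz": -0.09,"yaw": -0.2},{"dx": 0,"dy": 0,"dz": -0.135,"yaw": -0.25},{"dx": 0,"dy": -0.01,"dz": -0.18,"yaw": -0.25},{"dx": 0,"dy": -0.02,"dz": -0.225,"yaw": -0.25}]'

```text
t: 1.15
eef_pos: [0.3635, -0.3629, 0.4198]
ee_rot: [0.46, 0.536, 0.461, -0.536]
wrist_force: [1.0, -0.2, 0.0]
finger_gap: -0.001
```

Run:
```python
from h import *
st([-.036,.172,.42])
```

```text
t 1.15 pos [ 0.3635 -0.3629  0.4198] loc [-0.1135 -0.4153  0.4198] F [ 0.96 -0.23  0.03] gap -0.001
tool axes in chest frame: x [-0.001  0.001 -1.   ] y [ 1.    -0.007 -0.001] z [-0.007 -1.    -0.001] yaw of tool y -0.4 q7 0.499
tool shift [ 2.000e-04  7.360e-02 -5.878e-01]
```

>>> jog_arm --moves '[{"dx": 0,"dy": 0.01,"dz": -0.048,"yaw": 0},{"dx": 0,"dy": 0.02,"dz": -0.096,"yaw": 0},{"dx": 0,"dy": 0.03,"dz": -0.144,"yaw": 0},{"dx": 0,"dy": 0.04,"dz": -0.192,"yaw": 0},{"dx": 0,"dy": 0.05,"dz": -0.24,"yaw": 0}]'

```text
t: 1.65
eef_pos: [0.4491, -0.1334, 0.4203]
ee_rot: [-0.461, -0.537, -0.46, 0.537]
wrist_force: [1.3, -0.5, 0.2]
finger_gap: -0.004
```

>>> jog_arm --moves '[{"dx": 0,"dy": 0.005,"dz": -0.048,"yaw": 0},{"dx": 0,"dy": 0.01,"dz": -0.096,"yaw": 0},{"dx": 0,"dy": 0.015,"dz": -0.144,"yaw": 0},{"dx": 0,"dy": 0.02,"dz": -0.192,"yaw": 0},{"dx": 0,"dy": 0.024,"dz": -0.24,"yaw": 0}]'

```text
t: 2.15
eef_pos: [0.5092, 0.0998, 0.4202]
ee_rot: [-0.461, -0.537, -0.46, 0.537]
wrist_force: [0.6, -0.6, -0.2]
finger_gap: 0.001
```

>>> jog_arm --moves '[{"dx": 0,"dy": 0,"dz": -0.045,"yaw": 0},{"dx": 0,"dy": 0,"dz": -0.08,"yaw": 0},{"dx": 0,"dy": 0,"dz": -0.1,"yaw": 0},{"dx": 0,"dy": 0,"dz": -0.108,"yaw": 0},{"dx": 0,"dy": 0,"dz": -0.108,"yaw": 0}]'

```text
t: 2.65
eef_pos: [0.5252, 0.2056, 0.4198]
ee_rot: [-0.461, -0.536, -0.461, 0.536]
wrist_force: [-0.7, -0.7, -0.9]
finger_gap: 0.002
```

Run:
```python
from h import *
st([-.036,.172,.172])
f=grab_frame('wrist'); cv2.imwrite('pics/w1.png',f['image'])
f=grab_frame('scene'); cv2.imwrite('pics/s1.png',f['image'])
```

```text
t 2.65 pos [0.5252 0.2056 0.4198] loc [-0.0356  0.1706  0.4198] F [-0.68 -0.7  -0.95] gap 0.002
tool axes in chest frame: x [-0.001 -0.    -1.   ] y [ 1.    -0.005 -0.001] z [-0.005 -1.     0.   ] yaw of tool y -0.3 q7 -0.77
tool shift [ 2.478e-01 -2.000e-04 -1.500e-03]
```

View pics/w1.png

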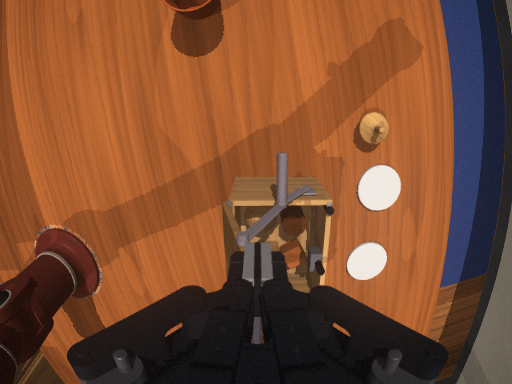

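View pics/s1.png

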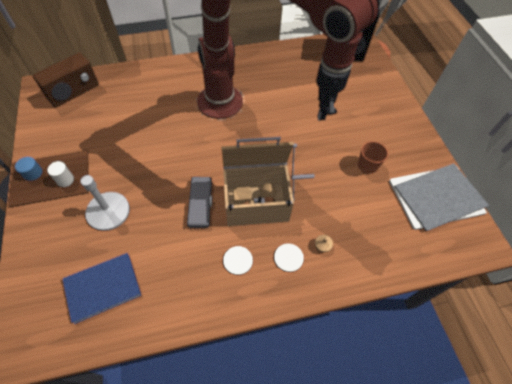

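```bash
cat >> h.py <<'E'
def wray(f,uv):
    K=f['intrinsics']; d=np.array([(uv[0]-K[0][2]),(uv[1]-K[1][2])]); r=np.linalg.norm(d); th=r/K[0][0]
    v=np.array([np.sin(th)*d[0]/r,np.sin(th)*d[1]/r,np.cos(th)]); return np.array(f['eye']),rot(f['orientation']).apply(v)
def wonz(f,uv,z):
    e,d=wray(f,uv); return e+d*(z-e[2])/d[2]
E
python3 - <<'E'
from h import *
f=grab_frame('wrist'); print(f['eye'],f['orientation'])
for uv in ((282,153),(282,204),(330,210),(228,203),(235,180),(327,180),(242,240)): print(uv,[np.round(loc(wonz(f,uv,z)),4) for z in (.14,.1695)])
a=f['image'][140:290,200:360]; cv2.imwrite('pics/w1c.png',cv2.resize(a,None,fx=4,fy=4,interpolation=cv2.INTER_CUBIC))
E
```

```text
[0.53967907 0.28503944 0.54852382] [ 0.16292097  0.98363076 -0.0758879  -0.01297363]
(282, 153) [array([0.0009, 0.1771, 0.14  ]), array([-0.0015,  0.1824,  0.1695])]
(282, 204) [array([0.002 , 0.1014, 0.14  ]), array([-0.0005,  0.1123,  0.1695])]
(330, 210) [array([0.075, 0.091, 0.14 ]), array([0.0672, 0.1026, 0.1695])]
(228, 203) [array([-0.0772,  0.1037,  0.14  ]), array([-0.074 ,  0.1144,  0.1695])]
(235, 180) [array([-0.0657,  0.1385,  0.14  ]), array([-0.0634,  0.1467,  0.1695])]
(327, 180) [array([0.0672, 0.1377, 0.14  ]), array([0.06  , 0.1459, 0.1695])]
(242, 240) [array([-0.0583,  0.0429,  0.14  ]), array([-0.0565,  0.058 ,  0.1695])]
```

View pics/w1c.png

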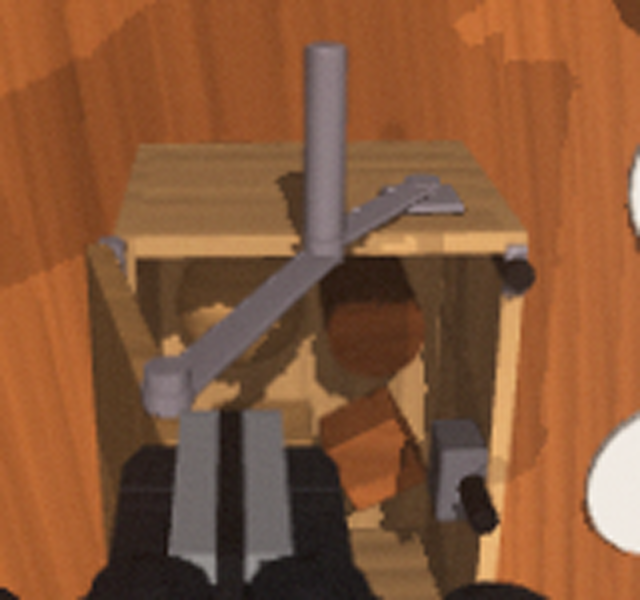

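>>> jog_arm --moves '[{"dx": 0.045,"dy": 0,"dz": -0.002,"yaw": 0},{"dx": 0.09,"dy": 0,"dz": -0.002,"yaw": 0},{"dx": 0.135,"dy": 0,"dz": -0.002,"yaw": 0},{"dx": 0.165,"dy": 0,"dz": -0.002,"yaw": 0},{"dx": 0.18,"dy": 0,"dz": -0.002,"yaw": 0}]'

```text
t: 3.3
eef_pos: [0.5248, 0.2037, 0.2373]
ee_rot: [-0.46, -0.535, -0.46, 0.539]
wrist_force: [0.3, -0.2, -0.4]
finger_gap: -0.002
```

Run:
```python
from h import *
st([-.036,.172,.172])
f=grab_frame('wrist'); a=f['image'][0:384,80:440]; cv2.imwrite('pics/w2.png',cv2.resize(a,None,fx=1.5,fy=1.5))
```

```text
t 3.3 pos [0.5248 0.2037 0.2373] loc [-0.0357  0.1687  0.2373] F [ 0.29 -0.21 -0.42] gap -0.002
tool axes in chest frame: x [-0.004 -0.004 -1.   ] y [ 1.    -0.01  -0.004] z [-0.01  -1.     0.004] yaw of tool y -0.6 q7 -0.865
tool shift [ 0.0653 -0.0001 -0.0036]
```

View pics/w2.png

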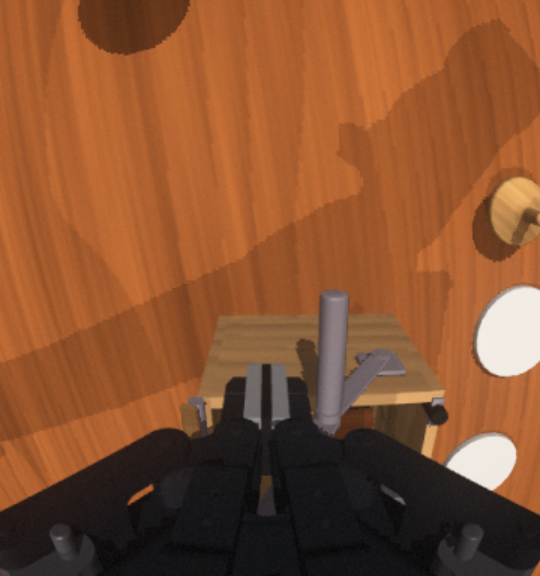

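>>> jog_arm --moves '[{"dx": 0.02,"dy": 0,"dz": -0.005,"yaw": 0},{"dx": 0.04,"dy": 0,"dz": -0.005,"yaw": 0},{"dx": 0.055,"dy": 0,"dz": -0.005,"yaw": 0},{"dx": 0.064,"dy": 0,"dz": -0.005,"yaw": 0},{"dx": 0.064,"dy": 0,"dz": -0.005,"yaw": 0}]'

```text
t: 3.85
eef_pos: [0.5266, 0.2107, 0.1759]
ee_rot: [-0.46, -0.536, -0.46, 0.537]
wrist_force: [0.1, -0.2, 0.4]
finger_gap: -0.0
```

Run:
```python
from h import *
st([-.036,.172,.172])
f=grab_frame('wrist'); a=f['image'][0:384,80:440]; cv2.imwrite('pics/w3.png',cv2.resize(a,None,fx=1.5,fy=1.5))
f=grab_frame('scene'); a=f['image'][100:240,200:340]; cv2.imwrite('pics/s3.png',cv2.resize(a,None,fx=4,fy=4,interpolation=cv2.INTER_CUBIC))
```

```text
t 3.85 pos [0.5266 0.2107 0.1759] loc [-0.035   0.1758  0.1759] F [ 0.11 -0.22  0.38] gap -0.0
tool axes in chest frame: x [-0.001 -0.001 -1.   ] y [ 1.    -0.009 -0.001] z [-0.009 -1.     0.001] yaw of tool y -0.5 q7 -0.919
tool shift [ 0.0039 -0.001   0.0038]
```

View pics/w3.png

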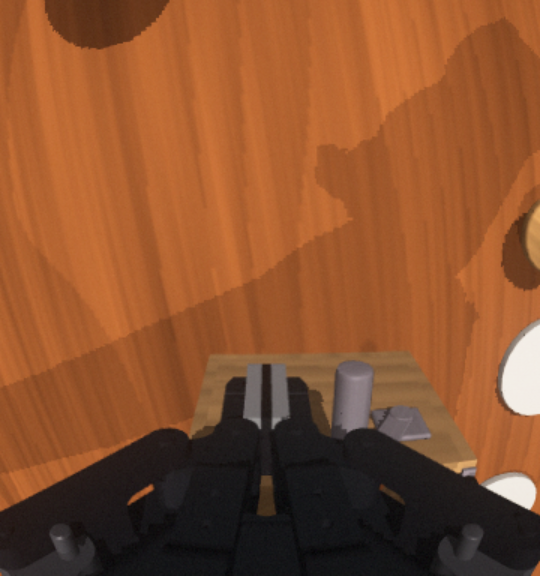

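View pics/s3.png

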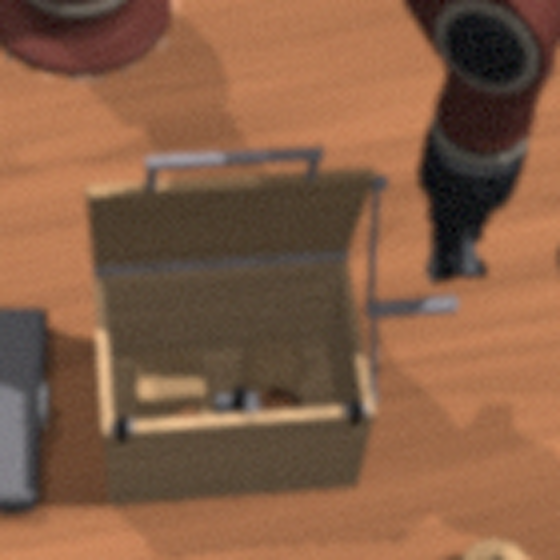

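>>> jog_arm --moves '[{"dx": 0.002,"dy": 0,"dz": 0.004,"yaw": 0},{"dx": 0.004,"dy": 0,"dz": 0.006,"yaw": 0},{"dx": 0.004,"dy": 0.002,"dz": 0.006,"yaw": 0},{"dx": 0.004,"dy": 0.004,"dz": 0.006,"yaw": 0},{"dx": 0.004,"dy": 0.006,"dz": 0.006,"yaw": 0}]'

```text
t: 4.45
eef_pos: [0.5319, 0.2053, 0.1725]
ee_rot: [0.461, 0.537, 0.461, -0.536]
wrist_force: [0.3, -0.6, -0.1]
finger_gap: 0.002
```

Run:
```python
from h import *
st([-.036,.172,.172])
f=grab_frame('wrist'); a=f['image'][200:330,200:360]; cv2.imwrite('pics/w4.png',cv2.resize(a,None,fx=4,fy=4))
```

```text
t 4.45 pos [0.5319 0.2053 0.1725] loc [-0.0289  0.1712  0.1725] F [ 0.29 -0.56 -0.11] gap 0.002
tool axes in chest frame: x [ 0.  0. -1.] y [ 1.    -0.007  0.   ] z [-0.007 -1.    -0.   ] yaw of tool y -0.4 q7 -0.908
tool shift [ 0.0005 -0.0071 -0.0008]
```

View pics/w4.png

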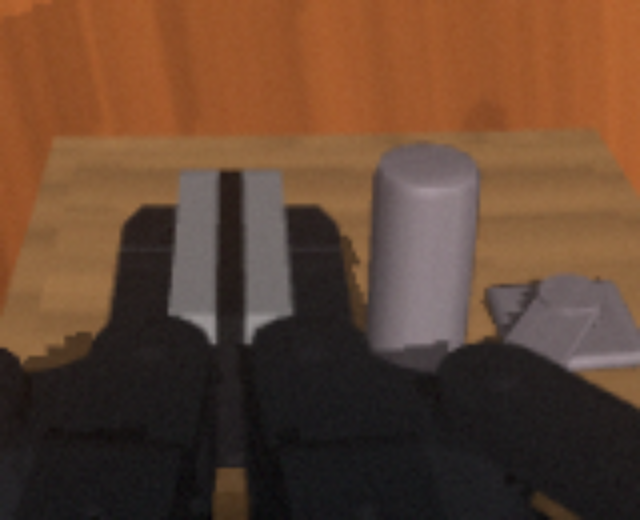

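>>> jog_arm --moves '[{"dx": 0,"dy": 0.001,"dz": 0,"yaw": 0},{"dx": 0,"dy": 0.002,"dz": 0,"yaw": 0},{"dx": 0,"dy": 0.003,"dz": 0,"yaw": 0},{"dx": 0,"dy": 0.004,"dz": 0,"yaw": 0},{"dx": 0,"dy": 0.005,"dz": 0,"yaw": 0}]'

```text
t: 5.0
eef_pos: [0.5366, 0.2044, 0.1723]
ee_rot: [0.461, 0.537, 0.461, -0.536]
wrist_force: [-0.1, -0.8, 0.9]
finger_gap: 0.001
```

>>> jog_arm --moves '[{"dx": 0,"dy": 0.001,"dz": 0,"yaw": 0},{"dx": 0,"dy": 0.002,"dz": 0,"yaw": 0},{"dx": 0,"dy": 0.003,"dz": 0,"yaw": 0},{"dx": 0,"dy": 0.003,"dz": 0,"yaw": 0}]'

```text
t: 5.4
eef_pos: [0.5379, 0.2042, 0.1723]
ee_rot: [-0.46, -0.535, -0.461, 0.537]
wrist_force: [-4.8, 0.0, 3.7]
finger_gap: -0.002
```

>>> jog_arm --moves '[{"dx": -0.001,"dy": 0.001,"dz": 0,"yaw": 0},{"dx": -0.002,"dy": 0.002,"dz": 0,"yaw": 0},{"dx": -0.0025,"dy": 0.003,"dz": 0,"yaw": 0},{"dx": -0.0025,"dy": 0.003,"dz": 0,"yaw": 0}]'

```text
t: 5.8
eef_pos: [0.5423, 0.2036, 0.1754]
ee_rot: [-0.461, -0.537, -0.461, 0.537]
wrist_force: [-5.5, -0.4, 5.5]
finger_gap: 0.005
```

Run:
```python
from h import *
st()
f=grab_frame('wrist'); a=f['image'][200:330,200:360]; cv2.imwrite('pics/w5.png',cv2.resize(a,None,fx=4,fy=4))
```

```text
t 5.8 pos [0.5423 0.2036 0.1754] loc [-0.0184  0.1711  0.1754] F [-5.47 -0.39  5.54] gap 0.005
tool axes in chest frame: x [-0.  0. -1.] y [ 1.    -0.007 -0.   ] z [-0.007 -1.    -0.   ] yaw of tool y -0.4 q7 -0.893
```

View pics/w5.png

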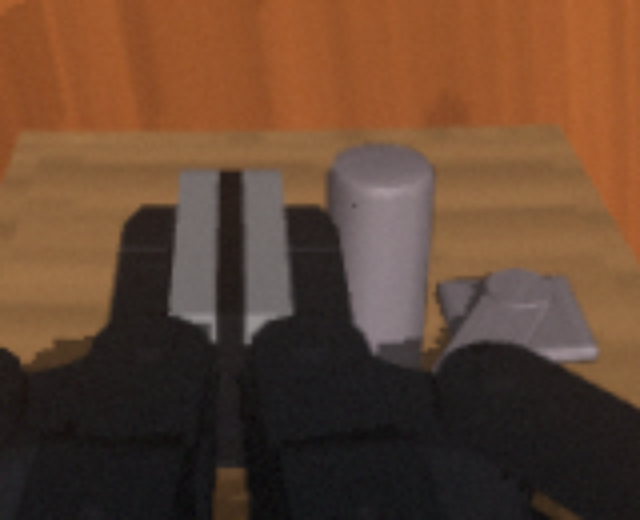

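>>> jog_arm --moves '[{"dx": -0.0015,"dy": 0.0005,"dz": 0,"yaw": 0},{"dx": -0.003,"dy": 0.0015,"dz": 0,"yaw": 0},{"dx": -0.004,"dy": 0.003,"dz": 0,"yaw": 0},{"dx": -0.005,"dy": 0.004,"dz": 0,"yaw": 0},{"dx": -0.005,"dy": 0.004,"dz": 0,"yaw": 0}]'

```text
t: 6.35
eef_pos: [0.5472, 0.2027, 0.1799]
ee_rot: [0.461, 0.537, 0.46, -0.536]
wrist_force: [-1.1, -0.1, 0.2]
finger_gap: -0.0
```

Run:
```python
from h import *
st()
f=grab_frame('wrist'); a=f['image'][200:330,200:360]; cv2.imwrite('pics/w6.png',cv2.resize(a,None,fx=4,fy=4))
```

```text
t 6.35 pos [0.5472 0.2027 0.1799] loc [-0.0134  0.1708  0.1799] F [-1.08 -0.06  0.18] gap -0.0
tool axes in chest frame: x [ 0.001  0.    -1.   ] y [ 1.    -0.008  0.001] z [-0.008 -1.    -0.   ] yaw of tool y -0.4 q7 -0.884
```

View pics/w6.png

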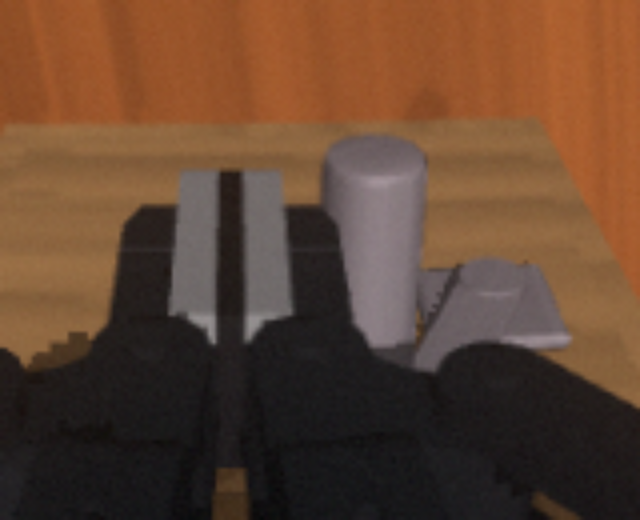

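```bash
cat >> h.py <<'E'
def wony(f,uv,ly):
    e,d=wray(f,uv); k=(ly-loc(e)[1])/(d@Y); return loc(e+k*d)
E
python3 - <<'E'
from h import *
f=grab_frame('wrist')
t=lambda x,y:((x+.5)/4-.5+200,(y+.5)/4-.5+200)
print(wony(f,t(374,156),.186), wony(f,t(494,275),.12))
a=cv2.imread('pics/w1c.png')
f=grab_frame('scene'); a=f['image'][100:240,200:340]; cv2.imwrite('pics/s6.png',cv2.resize(a,None,fx=5,fy=5,interpolation=cv2.INTER_CUBIC))
E
```

```text
[0.00587646 0.186      0.17471293] [0.04235132 0.12       0.10067478]
```

View pics/s6.png

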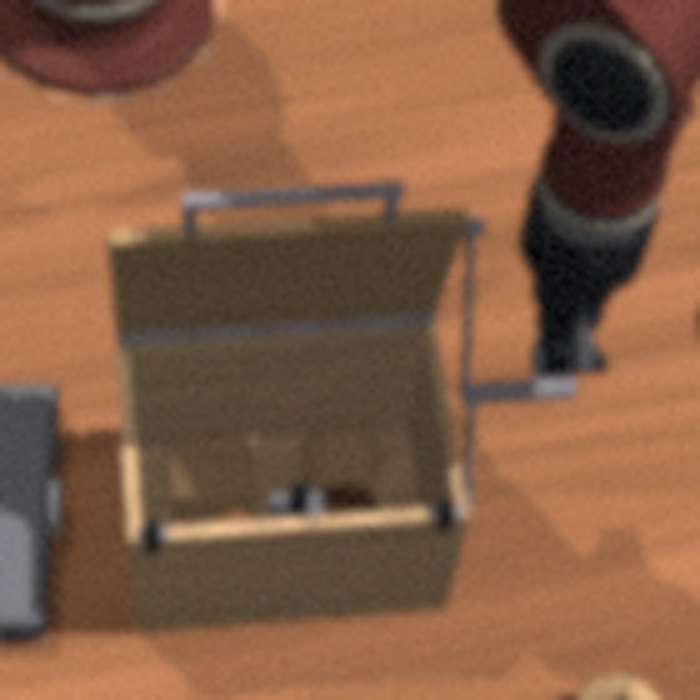

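Run:
```python
from h import *
f=grab_frame('wrist'); s=monitor.observe()
t=lambda x,y:((x+.5)/4-.5+200,(y+.5)/4-.5+200)
def m(name,pos,k,ft):
    g=dict(f); g['eye']=np.array(f['eye'])+np.array(pos)-s['eef_pos']
    a=wony(g,t(*k),.186); b=wony(g,t(*ft),.12); d=a-b; print(name,a,b,np.degrees(np.arctan2(d[2],d[0])),np.hypot(d[0],d[2]))
m('w4',[.5319,.2053,.1725],(426,165),(570,290))
m('w5',[.5423,.2036,.1754],(381,165),(520,285))
m('w6',s['eef_pos'],(374,156),(494,275))
```

```text
w4 [-0.00318735  0.186       0.16931679] [0.04193445 0.12       0.09980967] 122.99034399908575 0.08286866950887406
w5 [0.00163285 0.186      0.17230724] [0.04226221 0.12       0.10011509] 119.37057484255217 0.08283991087753813
w6 [0.00586298 0.186      0.17468705] [0.04236646 0.12       0.1006552 ] 116.24689574926272 0.08254223244732287
```

>>> jog_arm --moves '[{"dx": -0.001,"dy": 0.002,"dz": 0,"yaw": 0},{"dx": -0.002,"dy": 0.004,"dz": 0,"yaw": 0},{"dx": -0.003,"dy": 0.006,"dz": 0,"yaw": 0},{"dx": -0.004,"dy": 0.008,"dz": 0,"yaw": 0},{"dx": -0.004,"dy": 0.008,"dz": 0,"yaw": 0}]'

```text
t: 7.05
eef_pos: [0.5548, 0.2017, 0.1841]
ee_rot: [0.461, 0.537, 0.46, -0.536]
wrist_force: [-2.1, 0.1, 1.2]
finger_gap: -0.003
```

Run:
```python
from h import *
st()
f=grab_frame('wrist'); a=f['image'][200:330,200:360]; cv2.imwrite('pics/w7.png',cv2.resize(a,None,fx=4,fy=4))
```

```text
t 7.05 pos [0.5548 0.2017 0.1841] loc [-0.0057  0.1709  0.1841] F [-2.06  0.11  1.19] gap -0.003
tool axes in chest frame: x [ 0.001  0.    -1.   ] y [ 1.    -0.007  0.001] z [-0.007 -1.    -0.   ] yaw of tool y -0.4 q7 -0.872
```

View pics/w7.png

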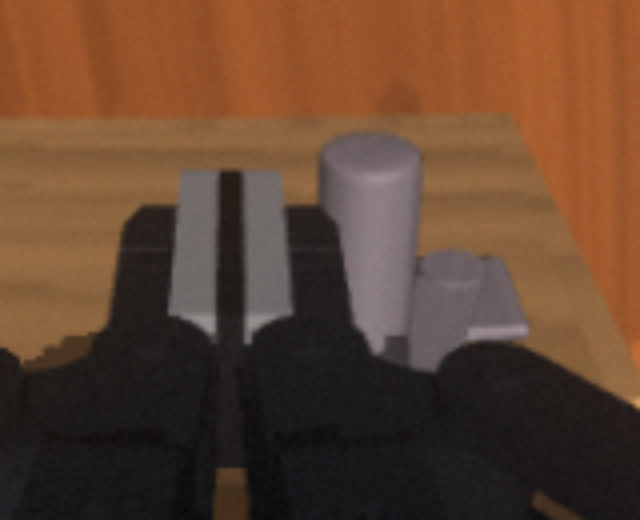

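Run:
```python
from h import *
f=grab_frame('wrist')
t=lambda x,y:((x+.5)/4-.5+200,(y+.5)/4-.5+200)
a=wony(f,t(370,152),.186); b=wony(f,t(454,264),.12); d=a-b; print(a,b,np.degrees(np.arctan2(d[2],d[0])),np.hypot(d[0],d[2]))
```

```text
[0.01322749 0.186      0.17747923] [0.04237168 0.12       0.09963534] 110.52553415558835 0.08312073182484188
```

>>> jog_arm --moves '[{"dx": -0.0005,"dy": 0.0015,"dz": 0,"yaw": 0},{"dx": -0.001,"dy": 0.003,"dz": 0,"yaw": 0},{"dx": -0.0015,"dy": 0.0045,"dz": 0,"yaw": 0},{"dx": -0.002,"dy": 0.0055,"dz": 0,"yaw": 0},{"dx": -0.002,"dy": 0.0055,"dz": 0,"yaw": 0}]'

```text
t: 7.65
eef_pos: [0.5601, 0.201, 0.1862]
ee_rot: [0.461, 0.537, 0.461, -0.536]
wrist_force: [-1.7, -0.3, 2.7]
finger_gap: -0.001
```

Run:
```python
from h import *
st()
f=grab_frame('wrist'); a=f['image'][200:330,200:360]; cv2.imwrite('pics/w8.png',cv2.resize(a,None,fx=4,fy=4))
```

```text
t 7.65 pos [0.5601 0.201  0.1862] loc [-0.0004  0.171   0.1862] F [-1.73 -0.25  2.74] gap -0.001
tool axes in chest frame: x [ 0.001  0.001 -1.   ] y [ 1.    -0.007  0.001] z [-0.007 -1.    -0.001] yaw of tool y -0.4 q7 -0.864
```

View pics/w8.png

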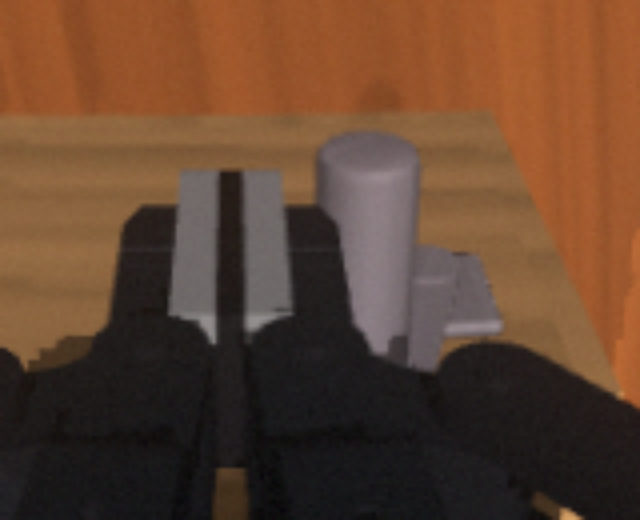

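Run:
```python
from h import *
f=grab_frame('wrist')
t=lambda x,y:((x+.5)/4-.5+200,(y+.5)/4-.5+200)
a=wony(f,t(368,152),.186); print(a)
b=np.array([.0424,.12,.0998]); d=a-b; th=np.degrees(np.arctan2(d[2],d[0])); print(th,np.hypot(d[0],d[2]), -0.16+np.radians(122.99-th)*80*.02)
f=grab_frame('scene'); a=f['image'][100:240,200:340]; cv2.imwrite('pics/s8.png',cv2.resize(a,None,fx=5,fy=5,interpolation=cv2.INTER_CUBIC))
```

```text
[0.01832606 0.186      0.17946431]
106.81441242028947 0.08322232977424175 0.291707618737039
```

View pics/s8.png

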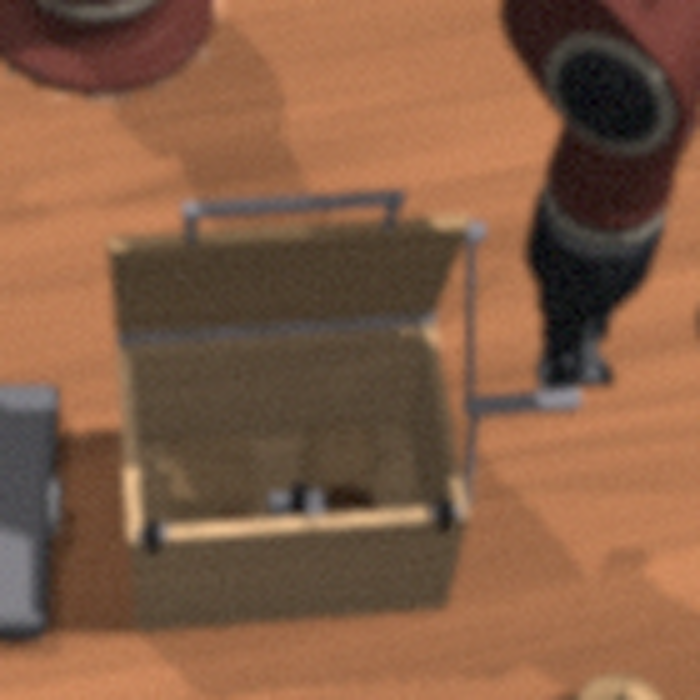

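>>> jog_arm --moves '[{"dx": 0,"dy": -0.006,"dz": 0,"yaw": 0},{"dx": 0,"dy": -0.015,"dz": 0,"yaw": 0},{"dx": -0.03,"dy": -0.02,"dz": -0.002,"yaw": 0},{"dx": -0.075,"dy": -0.02,"dz": -0.002,"yaw": 0},{"dx": -0.12,"dy": -0.02,"dz": -0.002,"yaw": 0}]'

```text
t: 8.3
eef_pos: [0.5392, 0.2057, 0.3064]
ee_rot: [-0.461, -0.536, -0.461, 0.537]
wrist_force: [2.1, -0.2, -0.4]
finger_gap: 0.002
```

>>> jog_arm --moves '[{"dx": -0.045,"dy": 0,"dz": 0,"yaw": 0},{"dx": -0.09,"dy": -0.005,"dz": 0,"yaw": 0},{"dx": -0.12,"dy": -0.015,"dz": 0,"yaw": 0},{"dx": -0.12,"dy": -0.015,"dz": 0.03,"yaw": 0},{"dx": -0.12,"dy": -0.015,"dz": 0.05,"yaw": 0}]'

```text
t: 8.8
eef_pos: [0.5174, 0.1581, 0.4268]
ee_rot: [0.462, 0.537, 0.46, -0.536]
wrist_force: [0.8, -0.5, -1.0]
finger_gap: -0.001
```

Run:
```python
from h import *
st([-.036,0,.42])
for n in ('scene','top','wrist'):
    f=grab_frame(n); cv2.imwrite(f'pics/{n}9.png',f['image'])
a=cv2.imread('pics/scene9.png')[120:240,180:340]; cv2.imwrite('pics/sc9.png',cv2.resize(a,None,fx=5,fy=5,interpolation=cv2.INTER_CUBIC))
a=cv2.imread('pics/top9.png')[150:250,160:320]; cv2.imwrite('pics/tc9.png',cv2.resize(a,None,fx=5,fy=5,interpolation=cv2.INTER_CUBIC))
```

```text
t 8.8 pos [0.5174 0.1581 0.4268] loc [-0.0365  0.1225  0.4268] F [ 0.84 -0.54 -1.03] gap -0.001
tool axes in chest frame: x [ 0.003 -0.    -1.   ] y [ 1.    -0.006  0.003] z [-0.006 -1.     0.   ] yaw of tool y -0.4 q7 -0.684
tool shift [0.0068 0.0012 0.1225]
```

View pics/sc9.png

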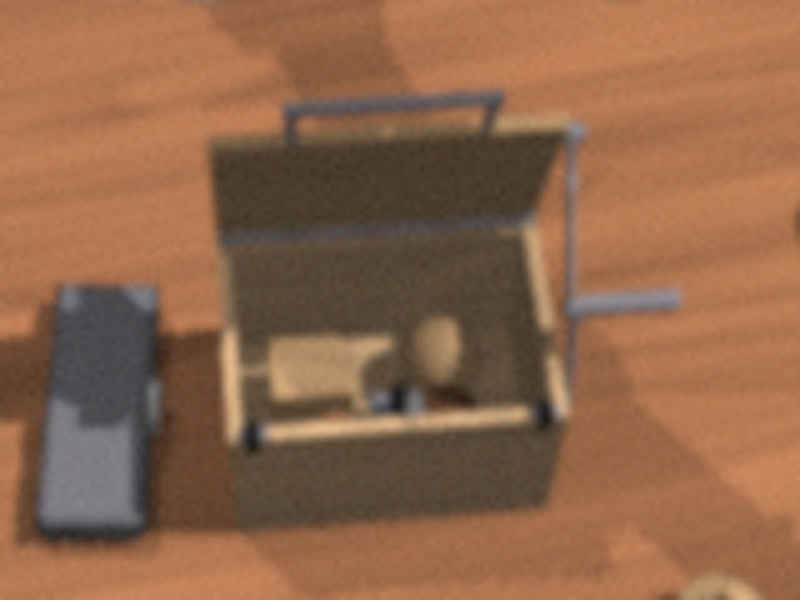

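View pics/tc9.png

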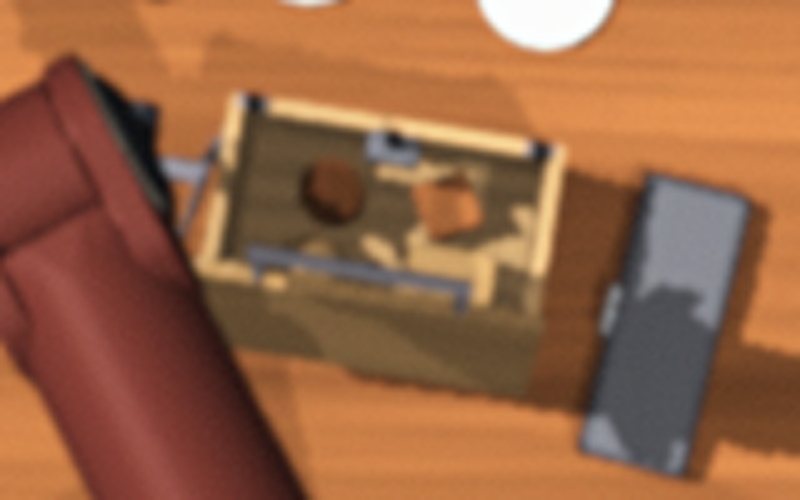

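View pics/wrist9.png

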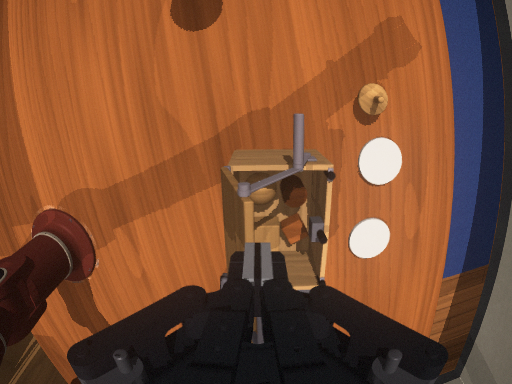

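Run:
```python
from h import *
s=lambda x,y:((x+.5)/5-.5+180,(y+.5)/5-.5+120)
t=lambda x,y:((x+.5)/5-.5+160,(y+.5)/5-.5+150)
for a,b in (((285,108),(470,291)),((502,97),(250,257)),((674,299),(160,170))):
    p,e=tri(s(*a),t(*b)); print(np.round(p,4),np.round(loc(p),4),round(e,4))
```

```text
[ 0.4937 -0.0266  0.3318] [-0.0332 -0.0638  0.3318] 0.0042
[0.5107 0.0994 0.3283] [-0.0346  0.0633  0.3283] 0.0046
[0.5793 0.1872 0.1861] [0.0206 0.1601 0.1861] 0.0433
```

>>> jog_arm --moves '[{"dx": 0,"dy": 0,"dz": 0.04,"yaw": 0},{"dx": 0,"dy": 0,"dz": 0.085,"yaw": 0},{"dx": 0,"dy": 0.002,"dz": 0.115,"yaw": 0},{"dx": 0,"dy": 0.003,"dz": 0.122,"yaw": 0},{"dx": 0,"dy": 0.003,"dz": 0.122,"yaw": 0}]' --hand 1

```text
t: 9.45
eef_pos: [0.5024, 0.0375, 0.4255]
ee_rot: [0.46, 0.537, 0.46, -0.537]
wrist_force: [0.1, 0.8, -0.0]
finger_gap: 0.851
```

Run:
```python
from h import *
st([-.034,0,.42])
f=grab_frame('wrist'); cv2.imwrite('pics/w10.png',f['image'])
f=grab_frame('scene');a=f['image'][40:180,180:320];cv2.imwrite('pics/s10.png',cv2.resize(a,None,fx=5,fy=5,interpolation=cv2.INTER_CUBIC))
```

```text
t 9.45 pos [0.5024 0.0375 0.4255] loc [-0.0339  0.0009  0.4255] F [ 0.1   0.83 -0.02] gap 0.851
tool axes in chest frame: x [-0.     0.001 -1.   ] y [ 1.    -0.008 -0.   ] z [-0.008 -1.    -0.001] yaw of tool y -0.5 q7 -0.434
tool shift [ 0.0055 -0.0001  0.0009]
```

View pics/w10.png

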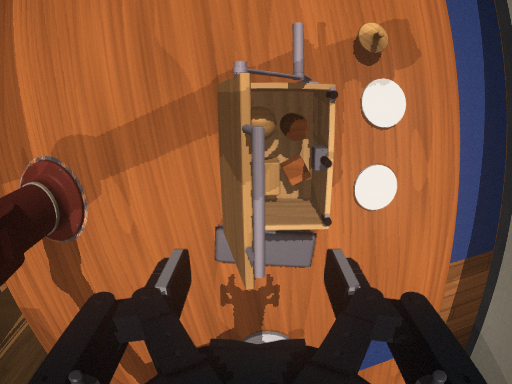

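View pics/s10.png

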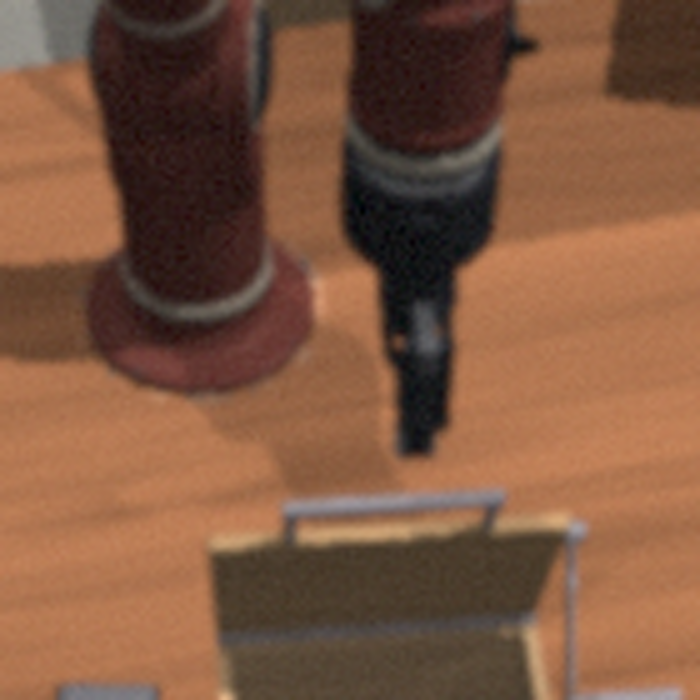

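>>> jog_arm --moves '[{"dx": 0.03,"dy": 0,"dz": 0,"yaw": 0.01},{"dx": 0.06,"dy": 0,"dz": 0,"yaw": 0.01},{"dx": 0.085,"dy": 0,"dz": 0,"yaw": 0.0},{"dx": 0.1,"dy": 0,"dz": 0,"yaw": 0.0},{"dx": 0.1,"dy": 0,"dz": 0,"yaw": 0}]' --hand 1

```text
t: 10.05
eef_pos: [0.501, 0.0397, 0.3237]
ee_rot: [-0.46, -0.534, -0.463, 0.537]
wrist_force: [0.6, 0.0, 0.3]
finger_gap: 0.995
```

Run:
```python
from h import *
st([-.034,0,.324])
f=grab_frame('wrist'); cv2.imwrite('pics/w11.png',f['image'])
```

```text
t 10.05 pos [0.501  0.0397 0.3237] loc [-0.0356  0.0029  0.3237] F [0.57 0.03 0.26] gap 0.995
tool axes in chest frame: x [-0.005  0.    -1.   ] y [ 1.    -0.003 -0.005] z [-0.003 -1.    -0.   ] yaw of tool y -0.2 q7 -0.479
tool shift [-0.0004  0.0016  0.0029]
```

View pics/w11.png

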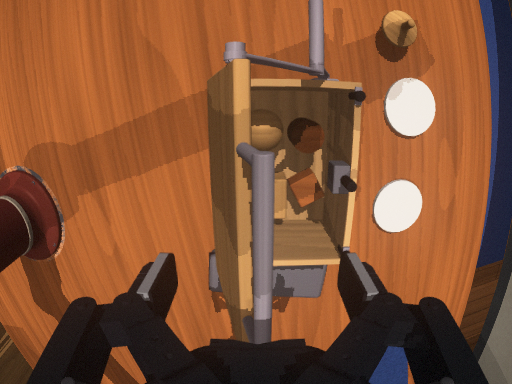

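>>> jog_arm --moves '[{"dx": 0,"dy": 0.002,"dz": 0,"yaw": 0},{"dx": 0,"dy": 0.002,"dz": 0,"yaw": 0},{"dx": 0,"dy": 0.002,"dz": 0,"yaw": 0},{"dx": 0,"dy": 0.002,"dz": 0,"yaw": 0},{"dx": 0,"dy": 0.002,"dz": 0,"yaw": 0}]' --hand -0.5

```text
t: 10.6
eef_pos: [0.5044, 0.0373, 0.3262]
ee_rot: [0.461, 0.537, 0.46, -0.536]
wrist_force: [0.6, 0.7, -1.2]
finger_gap: 0.25
```

Run:
```python
from h import *
st([-.034,0,.324])
f=grab_frame('wrist'); a=f['image'][200:384,160:360]; cv2.imwrite('pics/w12.png',cv2.resize(a,None,fx=3,fy=3))
```

```text
t 10.6 pos [0.5044 0.0373 0.3262] loc [-0.0319  0.001   0.3262] F [ 0.64  0.7  -1.2 ] gap 0.25
tool axes in chest frame: x [ 0.001  0.    -1.   ] y [ 1.    -0.007  0.001] z [-0.007 -1.    -0.   ] yaw of tool y -0.4 q7 -0.478
tool shift [ 0.0022 -0.0021  0.0011]
```

View pics/w12.png

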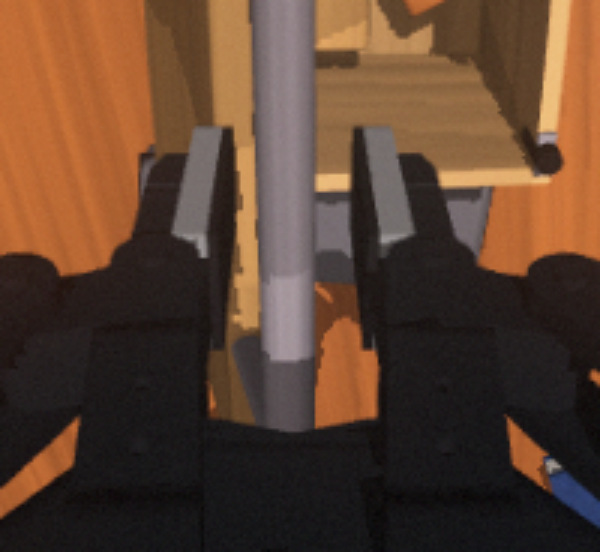

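>>> jog_arm --moves '[{"dx": 0.002,"dy": -0.0013,"dz": 0,"yaw": 0},{"dx": 0.002,"dy": -0.0013,"dz": 0,"yaw": 0},{"dx": 0.002,"dy": -0.0013,"dz": 0,"yaw": 0},{"dx": 0.002,"dy": -0.0013,"dz": 0,"yaw": 0},{"dx": 0.002,"dy": -0.0013,"dz": 0,"yaw": 0}]' --hand -1

```text
t: 11.15
eef_pos: [0.5036, 0.0375, 0.3245]
ee_rot: [0.461, 0.537, 0.46, -0.536]
wrist_force: [0.3, -0.2, 5.4]
finger_gap: 0.096
```

Run:
```python
from h import *
st([-.034,0,.324])
h=np.array([-.0775,0,.14])
for th in np.arange(1.345,.1,-.1): print(round(th,3),np.round([-.0775+.195*np.cos(th),.14+.195*np.sin(th)],4))
```

```text
t 11.15 pos [0.5036 0.0375 0.3245] loc [-0.0327  0.0011  0.3245] F [ 0.28 -0.19  5.39] gap 0.096
tool axes in chest frame: x [ 0.002  0.    -1.   ] y [ 1.    -0.007  0.002] z [-0.007 -1.    -0.   ] yaw of tool y -0.4 q7 -0.479
tool shift [ 0.0005 -0.0013  0.0011]
1.345 [-0.0338  0.3301]
1.245 [-0.0151  0.3247]
1.145 [0.003  0.3176]
1.045 [0.0204 0.3087]
0.945 [0.0367 0.298 ]
0.845 [0.0519 0.2859]
0.745 [0.0658 0.2722]
0.645 [0.0783 0.2572]
0.545 [0.0892 0.2411]
0.445 [0.0985 0.2239]
0.345 [0.106  0.2059]
0.245 [0.1117 0.1873]
0.145 [0.1155 0.1682]
```

>>> jog_arm --moves '[{"dx": 0.002,"dy": 0.0076,"dz": 0,"yaw": 0},{"dx": 0.0041,"dy": 0.015,"dz": 0,"yaw": 0},{"dx": 0.0067,"dy": 0.0224,"dz": 0,"yaw": 0},{"dx": 0.0095,"dy": 0.0297,"dz": 0,"yaw": 0},{"dx": 0.0126,"dy": 0.0368,"dz": 0,"yaw": 0}]'

```text
t: 11.65
eef_pos: [0.5396, 0.0323, 0.3112]
ee_rot: [0.46, 0.537, 0.461, -0.536]
wrist_force: [-0.2, 0.4, 4.6]
finger_gap: 0.092
```

Run:
```python
from h import *
st()
th=np.arange(1.34,.1,-.04)
for i in range(5,30,5):
    j=np.arange(i+1,min(i+6,len(th)))
    print(round(th[i],2),'->',np.round(th[j][-1],2),'dx',np.round(.195*(np.sin(th[i])-np.sin(th[j])),4),'dy',np.round(.195*(np.cos(th[j])-np.cos(th[i])),4))
```

```text
t 11.65 pos [0.5396 0.0323 0.3112] loc [0.0037 0.0012 0.3112] F [-0.23  0.39  4.61] gap 0.092
tool axes in chest frame: x [-0.     0.001 -1.   ] y [ 1.    -0.007 -0.   ] z [-0.007 -1.    -0.001] yaw of tool y -0.4 q7 -0.48
1.14 -> 0.94 dx [0.0034 0.0071 0.011  0.0152 0.0197] dy [0.007  0.0139 0.0206 0.0272 0.0336]
0.94 -> 0.74 dx [0.0047 0.0097 0.0149 0.0203 0.026 ] dy [0.0062 0.0122 0.018  0.0236 0.029 ]
0.74 -> 0.54 dx [0.0059 0.0119 0.0182 0.0246 0.0312] dy [0.0051 0.01   0.0147 0.0191 0.0233]
0.54 -> 0.34 dx [0.0068 0.0137 0.0207 0.0279 0.0352] dy [0.0039 0.0075 0.0108 0.0138 0.0166]
0.34 -> 0.14 dx [0.0074 0.0149 0.0225 0.0301 0.0378] dy [0.0025 0.0046 0.0065 0.008  0.0093]
```

Lid follows smoothly; forces low.

>>> jog_arm --moves '[{"dx": 0.0034,"dy": 0.007,"dz": 0,"yaw": 0},{"dx": 0.0071,"dy": 0.0139,"dz": 0,"yaw": 0},{"dx": 0.011,"dy": 0.0206,"dz": 0,"yaw": 0},{"dx": 0.0152,"dy": 0.0272,"dz": 0,"yaw": 0},{"dx": 0.0197,"dy": 0.0336,"dz": 0,"yaw": 0}]'

```text
t: 12.15
eef_pos: [0.5726, 0.0276, 0.2909]
ee_rot: [-0.46, -0.536, -0.461, 0.537]
wrist_force: [-0.9, 1.7, 3.0]
finger_gap: 0.095
```

Run:
```python
from h import *
st()
f=grab_frame('scene');a=f['image'][80:220,180:340];cv2.imwrite('pics/s13.png',cv2.resize(a,None,fx=4,fy=4,interpolation=cv2.INTER_CUBIC))
```

```text
t 12.15 pos [0.5726 0.0276 0.2909] loc [0.037  0.0012 0.2909] F [-0.87  1.69  2.99] gap 0.095
tool axes in chest frame: x [-0.002  0.001 -1.   ] y [ 1.    -0.006 -0.002] z [-0.006 -1.    -0.001] yaw of tool y -0.4 q7 -0.48
```

View pics/s13.png

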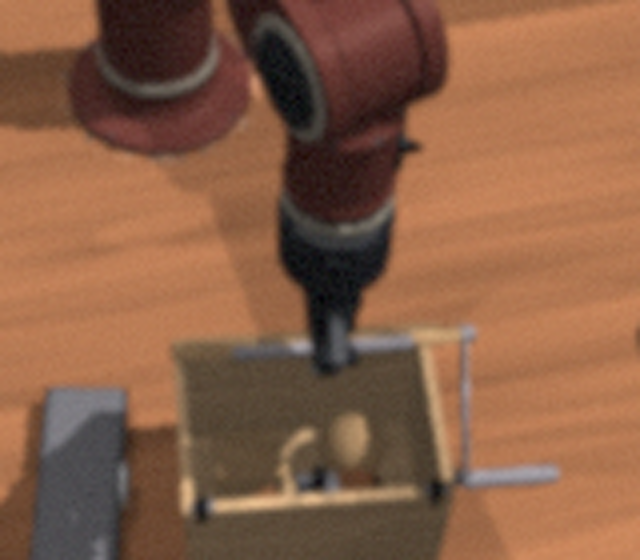

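>>> jog_arm --moves '[{"dx": 0.0047,"dy": 0.0062,"dz": 0,"yaw": 0},{"dx": 0.0097,"dy": 0.0122,"dz": 0,"yaw": 0},{"dx": 0.0149,"dy": 0.018,"dz": 0,"yaw": 0},{"dx": 0.0203,"dy": 0.0236,"dz": 0,"yaw": 0},{"dx": 0.026,"dy": 0.029,"dz": 0,"yaw": 0}]'

```text
t: 12.7
eef_pos: [0.6014, 0.0233, 0.2647]
ee_rot: [0.46, 0.536, 0.461, -0.536]
wrist_force: [-1.5, 4.9, -1.2]
finger_gap: 0.09
```

>>> jog_arm --moves '[{"dx": 0.0059,"dy": 0.0051,"dz": 0,"yaw": 0},{"dx": 0.0119,"dy": 0.01,"dz": 0,"yaw": 0},{"dx": 0.0182,"dy": 0.0147,"dz": 0,"yaw": 0},{"dx": 0.0246,"dy": 0.0191,"dz": 0,"yaw": 0},{"dx": 0.0312,"dy": 0.0233,"dz": 0,"yaw": 0}]'

```text
t: 13.2
eef_pos: [0.6245, 0.0201, 0.2337]
ee_rot: [0.46, 0.537, 0.461, -0.536]
wrist_force: [-2.4, 5.1, -0.0]
finger_gap: 0.097
```

Run:
```python
from h import *
st()
f=grab_frame('wrist'); cv2.imwrite('pics/w14.png',f['image'])
```

```text
t 13.2 pos [0.6245 0.0201 0.2337] loc [0.0894 0.0013 0.2337] F [-2.37  5.09 -0.04] gap 0.097
tool axes in chest frame: x [-0.001  0.002 -1.   ] y [ 1.    -0.006 -0.001] z [-0.006 -1.    -0.002] yaw of tool y -0.4 q7 -0.485
```

View pics/w14.png

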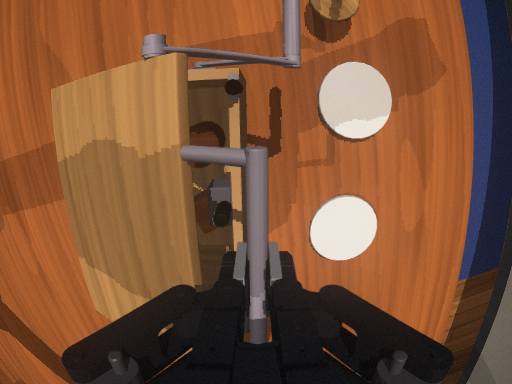

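>>> jog_arm --moves '[{"dx": 0.0068,"dy": 0.0039,"dz": 0,"yaw": 0},{"dx": 0.0137,"dy": 0.0075,"dz": 0,"yaw": 0},{"dx": 0.0207,"dy": 0.0108,"dz": 0,"yaw": 0},{"dx": 0.0279,"dy": 0.0138,"dz": 0,"yaw": 0},{"dx": 0.0352,"dy": 0.0166,"dz": 0,"yaw": 0}]'

```text
t: 13.75
eef_pos: [0.6412, 0.0177, 0.1985]
ee_rot: [0.46, 0.537, 0.461, -0.536]
wrist_force: [-2.1, 6.1, -1.0]
finger_gap: 0.094
```

>>> jog_arm --moves '[{"dx": 0.006,"dy": 0.002,"dz": 0,"yaw": 0},{"dx": 0.011,"dy": 0.0036,"dz": 0,"yaw": 0},{"dx": 0.0149,"dy": 0.0046,"dz": 0,"yaw": 0},{"dx": 0.0187,"dy": 0.0056,"dz": 0,"yaw": 0},{"dx": 0.0225,"dy": 0.0065,"dz": 0,"yaw": 0}]'

```text
t: 14.25
eef_pos: [0.6472, 0.0168, 0.1761]
ee_rot: [0.46, 0.537, 0.461, -0.536]
wrist_force: [-1.6, 5.6, 0.9]
finger_gap: 0.093
```

Run:
```python
from h import *
s,T=st()
z=s['eef_pos'][2]+.005; print('theta',np.arcsin((z-.14)/.195))
f=grab_frame('scene');a=f['image'][100:240,180:340];cv2.imwrite('pics/s15.png',cv2.resize(a,None,fx=4,fy=4,interpolation=cv2.INTER_CUBIC))
```

```text
t 14.25 pos [0.6472 0.0168 0.1761] loc [0.1123 0.0013 0.1761] F [-1.6   5.6   0.91] gap 0.093
tool axes in chest frame: x [-0.001  0.002 -1.   ] y [ 1.    -0.006 -0.001] z [-0.006 -1.    -0.002] yaw of tool y -0.4 q7 -0.499
theta 0.21251984404374574
```

View pics/s15.png

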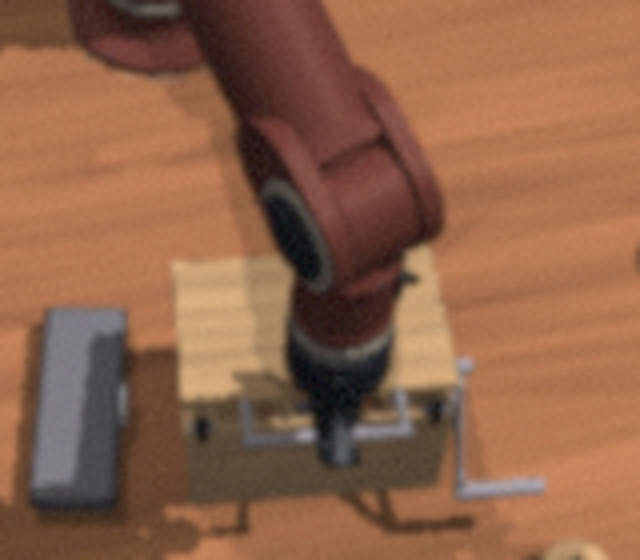

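>>> jog_arm --moves '[{"dx": 0.0015,"dy": 0.0003,"dz": 0,"yaw": 0},{"dx": 0.003,"dy": 0.0006,"dz": 0,"yaw": 0},{"dx": 0.0045,"dy": 0.0009,"dz": 0,"yaw": 0},{"dx": 0.005,"dy": 0.001,"dz": 0,"yaw": 0}]'

```text
t: 14.7
eef_pos: [0.6482, 0.0167, 0.1721]
ee_rot: [0.461, 0.537, 0.461, -0.536]
wrist_force: [-3.9, 4.5, 3.6]
finger_gap: 0.091
```

>>> jog_arm --moves '[{"dx": 0.001,"dy": 0.0002,"dz": 0,"yaw": 0},{"dx": 0.002,"dy": 0.0004,"dz": 0,"yaw": 0},{"dx": 0.002,"dy": 0.0004,"dz": 0,"yaw": 0}]'

```text
t: 15.0
eef_pos: [0.6485, 0.0166, 0.1702]
ee_rot: [0.461, 0.537, 0.461, -0.536]
wrist_force: [-3.3, 4.9, 3.4]
finger_gap: 0.089
```

>>> jog_arm --moves '[{"dx": 0.001,"dy": 0.0002,"dz": 0,"yaw": 0},{"dx": 0.001,"dy": 0.0002,"dz": 0,"yaw": 0}]'

```text
t: 15.2
eef_pos: [0.6487, 0.0166, 0.1692]
ee_rot: [0.461, 0.537, 0.461, -0.536]
wrist_force: [-3.9, 5.5, 4.1]
finger_gap: 0.092
```

>>> jog_arm --moves '[{"dx": 0.001,"dy": 0.0002,"dz": 0,"yaw": 0},{"dx": 0.001,"dy": 0.0002,"dz": 0,"yaw": 0}]'

```text
t: 15.4
eef_pos: [0.6488, 0.0166, 0.1682]
ee_rot: [0.461, 0.537, 0.461, -0.536]
wrist_force: [-4.0, 4.7, 3.5]
finger_gap: 0.092
```

Run:
```python
from h import *
s,T=st()
z=s['eef_pos'][2]+.005; print('theta',np.arcsin((z-.14)/.195))
f=grab_frame('wrist');cv2.imwrite('pics/w16.png',f['image'])
```

```text
t 15.4 pos [0.6488 0.0166 0.1682] loc [0.114  0.0014 0.1682] F [-4.02  4.74  3.47] gap 0.092
tool axes in chest frame: x [-0.     0.001 -1.   ] y [ 1.    -0.006 -0.   ] z [-0.006 -1.    -0.001] yaw of tool y -0.3 q7 -0.502
theta 0.17114682025170963
```

View pics/w16.png

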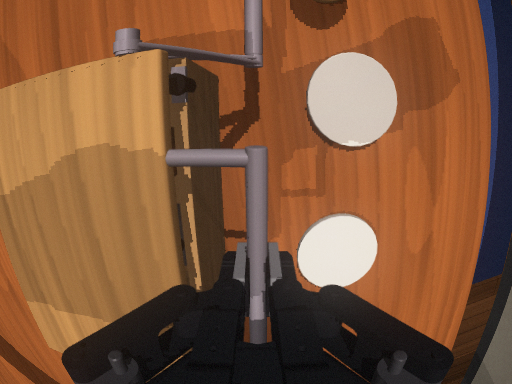

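>>> jog_arm --moves '[{"dx": 0.001,"dy": 0.0002,"dz": 0,"yaw": 0},{"dx": 0.0015,"dy": 0.0003,"dz": 0,"yaw": 0},{"dx": 0.0015,"dy": 0.0003,"dz": 0,"yaw": 0}]'

```text
t: 15.75
eef_pos: [0.6491, 0.0166, 0.1668]
ee_rot: [0.461, 0.537, 0.461, -0.536]
wrist_force: [-3.2, 4.5, 4.6]
finger_gap: 0.094
```

>>> jog_arm --moves '[{"dx": 0,"dy": 0,"dz": 0,"yaw": 0},{"dx": 0,"dy": 0,"dz": 0,"yaw": 0},{"dx": 0,"dy": 0,"dz": 0,"yaw": 0}]' --hand -0.5

```text
t: 16.05
eef_pos: [0.6501, 0.0128, 0.1659]
ee_rot: [-0.461, -0.537, -0.459, 0.537]
wrist_force: [-0.9, -0.4, 0.1]
finger_gap: 0.248
```

Run:
```python
from h import *
s,T=st()
f=grab_frame('wrist');cv2.imwrite('pics/w17.png',f['image'])
a=cv2.imread('pics/w16.png')[130:384,100:340];b=f['image'][130:384,100:340]
cv2.imwrite('pics/w1617.png',cv2.resize(np.hstack([a,b]),None,fx=1.6,fy=1.6))
```

```text
t 16.05 pos [0.6501 0.0128 0.1659] loc [ 0.1158 -0.0022  0.1659] F [-0.93 -0.39  0.05] gap 0.248
tool axes in chest frame: x [ 0.002 -0.002 -1.   ] y [ 1.    -0.009  0.002] z [-0.009 -1.     0.002] yaw of tool y -0.5 q7 -0.503
```

View pics/w1617.png

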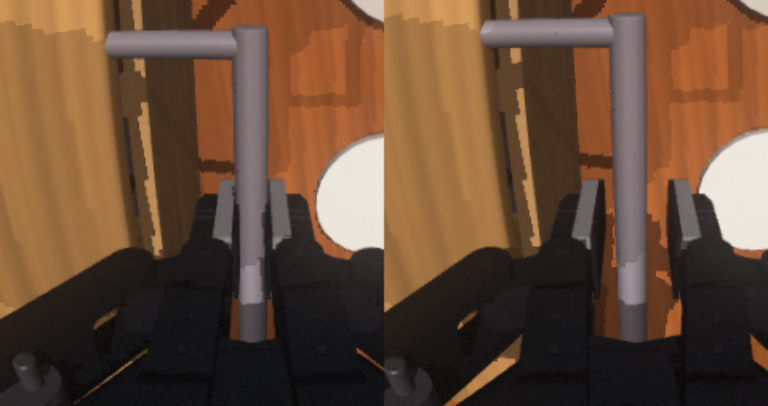

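>>> jog_arm --moves '[{"dx": 0,"dy": -0.001,"dz": 0,"yaw": 0},{"dx": -0.025,"dy": -0.001,"dz": 0,"yaw": 0},{"dx": -0.06,"dy": -0.001,"dz": -0.001,"yaw": 0},{"dx": -0.075,"dy": -0.02,"dz": -0.002,"yaw": 0},{"dx": -0.075,"dy": -0.05,"dz": -0.002,"yaw": 0}]'

```text
t: 16.6
eef_pos: [0.6026, 0.0248, 0.2439]
ee_rot: [0.462, 0.539, 0.459, -0.535]
wrist_force: [0.1, 0.4, -0.3]
finger_gap: 0.253
```

>>> jog_arm --moves '[{"dx": 0.005,"dy": -0.01,"dz": 0,"yaw": 0},{"dx": 0.01,"dy": -0.01,"dz": 0,"yaw": 0},{"dx": 0.01,"dy": -0.01,"dz": 0,"yaw": 0},{"dx": 0.01,"dy": -0.01,"dz": 0,"yaw": 0},{"dx": 0.01,"dy": -0.01,"dz": 0,"yaw": 0}]' --hand -1

```text
t: 17.1
eef_pos: [0.5911, 0.0259, 0.2309]
ee_rot: [0.46, 0.537, 0.46, -0.537]
wrist_force: [0.4, -0.3, -0.3]
finger_gap: -0.002
```

Run:
```python
from h import *
s,T=st([.054,0,.19])
for n in ('scene','wrist'):
    f=grab_frame(n); cv2.imwrite(f'pics/{n}18.png',f['image'])
    if n=='scene': a=f['image'][100:240,180:340];cv2.imwrite('pics/s18.png',cv2.resize(a,None,fx=4,fy=4,interpolation=cv2.INTER_CUBIC))
```

```text
t 17.1 pos [0.5911 0.0259 0.2309] loc [0.0555 0.0023 0.2309] F [ 0.44 -0.33 -0.28] gap -0.002
tool axes in chest frame: x [ 0.  0. -1.] y [ 1.    -0.008  0.   ] z [-0.008 -1.    -0.   ] yaw of tool y -0.4 q7 -0.51
tool shift [ 0.0409 -0.0015  0.0023]
```

View pics/s18.png

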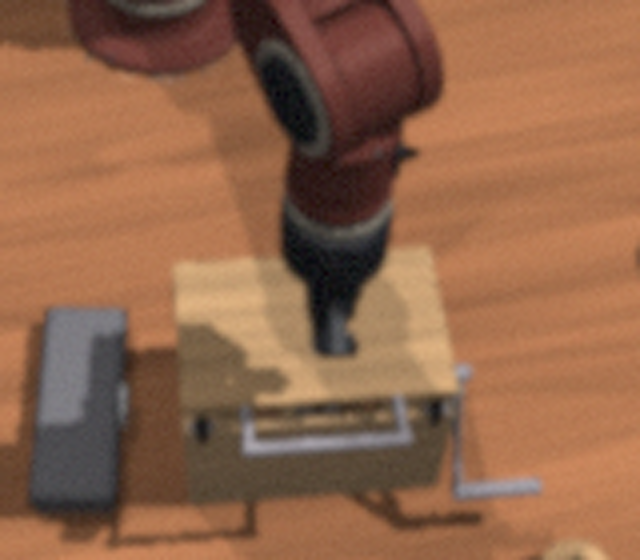

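View pics/wrist18.png

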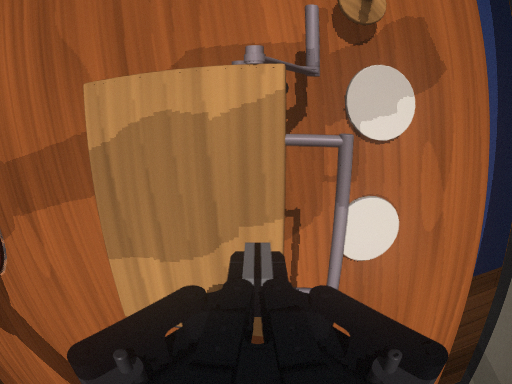

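>>> jog_arm --moves '[{"dx": 0.015,"dy": -0.001,"dz": 0.002,"yaw": 0},{"dx": 0.028,"dy": -0.001,"dz": 0.002,"yaw": 0},{"dx": 0.034,"dy": -0.001,"dz": 0.002,"yaw": 0},{"dx": 0.036,"dy": -0.001,"dz": 0.002,"yaw": 0},{"dx": 0.037,"dy": -0.001,"dz": 0.002,"yaw": 0}]'

```text
t: 17.7
eef_pos: [0.5891, 0.0246, 0.194]
ee_rot: [0.461, 0.537, 0.461, -0.536]
wrist_force: [-0.7, 0.1, -0.1]
finger_gap: 0.002
```

>>> jog_arm --moves '[{"dx": 0.001,"dy": 0,"dz": 0,"yaw": 0},{"dx": 0.002,"dy": 0,"dz": 0,"yaw": 0},{"dx": 0.003,"dy": 0,"dz": 0,"yaw": 0}]'

```text
t: 18.0
eef_pos: [0.5892, 0.0245, 0.1915]
ee_rot: [0.461, 0.537, 0.46, -0.536]
wrist_force: [-0.2, -0.8, -0.4]
finger_gap: -0.0
```

>>> jog_arm --moves '[{"dx": 0.001,"dy": 0,"dz": 0,"yaw": 0},{"dx": 0.002,"dy": 0,"dz": 0,"yaw": 0},{"dx": 0.003,"dy": 0,"dz": 0,"yaw": 0}]'

```text
t: 18.3
eef_pos: [0.5889, 0.0244, 0.1881]
ee_rot: [0.461, 0.537, 0.461, -0.537]
wrist_force: [-0.5, 0.8, -0.1]
finger_gap: -0.002
```

>>> jog_arm --moves '[{"dx": 0.001,"dy": 0,"dz": 0,"yaw": 0},{"dx": 0.002,"dy": 0,"dz": 0,"yaw": 0},{"dx": 0.003,"dy": 0,"dz": 0,"yaw": 0}]'

```text
t: 18.6
eef_pos: [0.5889, 0.0244, 0.185]
ee_rot: [0.461, 0.537, 0.461, -0.536]
wrist_force: [-0.0, -0.2, 0.7]
finger_gap: -0.003
```

>>> jog_arm --moves '[{"dx": 0.001,"dy": 0,"dz": 0,"yaw": 0},{"dx": 0.002,"dy": 0,"dz": 0,"yaw": 0}]'

```text
t: 18.8
eef_pos: [0.5889, 0.0244, 0.183]
ee_rot: [0.461, 0.537, 0.461, -0.537]
wrist_force: [0.1, 0.0, -0.1]
finger_gap: 0.001
```

>>> jog_arm --moves '[{"dx": 0.001,"dy": 0,"dz": 0,"yaw": 0},{"dx": 0.002,"dy": 0,"dz": 0,"yaw": 0}]'

```text
t: 19.0
eef_pos: [0.5891, 0.0244, 0.1819]
ee_rot: [0.461, 0.537, 0.46, -0.536]
wrist_force: [-2.0, 0.3, 5.3]
finger_gap: 0.001
```

>>> jog_arm --moves '[{"dx": 0.0005,"dy": 0,"dz": 0,"yaw": 0},{"dx": 0.001,"dy": 0,"dz": 0,"yaw": 0}]'

```text
t: 19.2
eef_pos: [0.5892, 0.0244, 0.1812]
ee_rot: [0.461, 0.537, 0.46, -0.536]
wrist_force: [-1.1, -0.8, 5.3]
finger_gap: -0.001
```

>>> jog_arm --moves '[{"dx": 0.0005,"dy": 0,"dz": 0,"yaw": 0},{"dx": 0.001,"dy": 0,"dz": 0,"yaw": 0}]'

```text
t: 19.4
eef_pos: [0.5894, 0.0244, 0.1804]
ee_rot: [0.461, 0.537, 0.46, -0.536]
wrist_force: [-2.3, -1.0, 5.8]
finger_gap: -0.005
```

>>> jog_arm --moves '[{"dx": 0.0005,"dy": 0,"dz": 0,"yaw": 0},{"dx": 0.001,"dy": 0,"dz": 0,"yaw": 0}]'

```text
t: 19.6
eef_pos: [0.5895, 0.0244, 0.1794]
ee_rot: [0.461, 0.537, 0.46, -0.536]
wrist_force: [-1.4, -1.2, 6.6]
finger_gap: 0.004
```

>>> jog_arm --moves '[{"dx": 0.0005,"dy": 0,"dz": 0,"yaw": 0},{"dx": 0.001,"dy": 0,"dz": 0,"yaw": 0},{"dx": 0.0015,"dy": 0,"dz": 0,"yaw": 0}]'

```text
t: 19.9
eef_pos: [0.5898, 0.0243, 0.178]
ee_rot: [0.461, 0.537, 0.46, -0.536]
wrist_force: [-1.9, -0.0, 6.1]
finger_gap: -0.0
```

>>> jog_arm --moves '[{"dx": 0.0005,"dy": 0,"dz": 0,"yaw": 0},{"dx": 0.001,"dy": 0,"dz": 0,"yaw": 0},{"dx": 0.0015,"dy": 0,"dz": 0,"yaw": 0}]'

```text
t: 20.2
eef_pos: [0.59, 0.0243, 0.1766]
ee_rot: [0.461, 0.537, 0.46, -0.536]
wrist_force: [-1.1, -1.0, 5.7]
finger_gap: -0.001
```

>>> jog_arm --moves '[{"dx": 0.0005,"dy": 0,"dz": 0,"yaw": 0},{"dx": 0.001,"dy": 0,"dz": 0,"yaw": 0},{"dx": 0.0015,"dy": 0,"dz": 0,"yaw": 0}]'

```text
t: 20.5
eef_pos: [0.5901, 0.0242, 0.1751]
ee_rot: [0.461, 0.537, 0.46, -0.536]
wrist_force: [-0.3, -0.8, 6.3]
finger_gap: 0.002
```

>>> jog_arm --moves '[{"dx": 0.0005,"dy": 0,"dz": 0,"yaw": 0},{"dx": 0.001,"dy": 0,"dz": 0,"yaw": 0},{"dx": 0.0015,"dy": 0,"dz": 0,"yaw": 0},{"dx": 0.002,"dy": 0,"dz": 0,"yaw": 0}]'

```text
t: 20.9
eef_pos: [0.5905, 0.0242, 0.1733]
ee_rot: [0.462, 0.538, 0.459, -0.536]
wrist_force: [-0.2, -1.0, 6.0]
finger_gap: -0.001
```

>>> jog_arm --moves '[{"dx": 0.0005,"dy": 0,"dz": 0,"yaw": 0},{"dx": 0.001,"dy": 0,"dz": 0,"yaw": 0},{"dx": 0.0015,"dy": 0,"dz": 0,"yaw": 0},{"dx": 0.002,"dy": 0,"dz": 0,"yaw": 0}]'

```text
t: 21.3
eef_pos: [0.5907, 0.0242, 0.1713]
ee_rot: [0.462, 0.538, 0.459, -0.535]
wrist_force: [-0.1, -0.6, 6.0]
finger_gap: -0.001
```

>>> jog_arm --moves '[{"dx": 0.0005,"dy": 0,"dz": 0,"yaw": 0},{"dx": 0.001,"dy": 0,"dz": 0,"yaw": 0},{"dx": 0.0015,"dy": 0,"dz": 0,"yaw": 0}]'

```text
t: 21.6
eef_pos: [0.5908, 0.0242, 0.1698]
ee_rot: [0.462, 0.538, 0.459, -0.535]
wrist_force: [0.7, -0.4, 5.9]
finger_gap: 0.001
```

>>> jog_arm --moves '[{"dx": 0.0005,"dy": 0,"dz": 0,"yaw": 0},{"dx": 0.001,"dy": 0,"dz": 0,"yaw": 0},{"dx": 0.0015,"dy": 0,"dz": 0,"yaw": 0}]'

```text
t: 21.9
eef_pos: [0.591, 0.0241, 0.1691]
ee_rot: [0.462, 0.538, 0.459, -0.535]
wrist_force: [-1.1, -1.9, 10.9]
finger_gap: -0.001
```

>>> jog_arm --moves '[{"dx": 0.0005,"dy": 0,"dz": 0,"yaw": 0},{"dx": 0.001,"dy": 0,"dz": 0,"yaw": 0},{"dx": 0.0015,"dy": 0,"dz": 0,"yaw": 0}]'

```text
t: 22.2
eef_pos: [0.591, 0.0241, 0.169]
ee_rot: [0.462, 0.538, 0.459, -0.535]
wrist_force: [-3.9, -1.3, 18.2]
finger_gap: -0.003
```

>>> jog_arm --moves '[{"dx": 0.0004,"dy": 0,"dz": 0,"yaw": 0},{"dx": 0.0004,"dy": 0,"dz": 0,"yaw": 0}]'

```text
t: 22.4
eef_pos: [0.591, 0.0242, 0.169]
ee_rot: [0.462, 0.538, 0.459, -0.535]
wrist_force: [-4.4, -1.7, 18.4]
finger_gap: 0.001
```

>>> jog_arm --moves '[{"dx": 0.0002,"dy": 0,"dz": 0,"yaw": 0},{"dx": 0.0002,"dy": 0,"dz": 0,"yaw": 0},{"dx": 0.0002,"dy": 0,"dz": 0,"yaw": 0},{"dx": 0.0002,"dy": 0,"dz": 0,"yaw": 0},{"dx": 0.0002,"dy": 0,"dz": 0,"yaw": 0}]'

```text
t: 22.9
eef_pos: [0.591, 0.0242, 0.169]
ee_rot: [0.462, 0.538, 0.459, -0.535]
wrist_force: [-3.4, -2.9, 17.9]
finger_gap: 0.003
```

>>> jog_arm --moves '[{"dx": 0,"dy": 0,"dz": 0,"yaw": 0},{"dx": 0,"dy": 0,"dz": 0,"yaw": 0},{"dx": 0,"dy": 0,"dz": 0,"yaw": 0},{"dx": 0,"dy": 0,"dz": 0,"yaw": 0},{"dx": 0,"dy": 0,"dz": 0,"yaw": 0}]'

```text
t: 23.4
eef_pos: [0.591, 0.0242, 0.169]
ee_rot: [0.462, 0.538, 0.459, -0.535]
wrist_force: [-4.4, -2.3, 18.6]
finger_gap: 0.001
```

>>> jog_arm --moves '[{"dx": 0,"dy": 0,"dz": 0,"yaw": 0},{"dx": 0,"dy": 0,"dz": 0,"yaw": 0},{"dx": 0,"dy": 0,"dz": 0,"yaw": 0},{"dx": 0,"dy": 0,"dz": 0,"yaw": 0},{"dx": 0,"dy": 0,"dz": 0,"yaw": 0}]'

```text
t: 23.9
eef_pos: [0.591, 0.0242, 0.169]
ee_rot: [0.462, 0.538, 0.459, -0.535]
wrist_force: [-3.1, -2.5, 18.8]
finger_gap: 0.003
```

>>> jog_arm --moves '[{"dx": 0.0005,"dy": 0,"dz": 0,"yaw": 0},{"dx": 0.0005,"dy": 0,"dz": 0,"yaw": 0},{"dx": 0.0005,"dy": 0,"dz": 0,"yaw": 0}]'

```text
t: 24.2
eef_pos: [0.591, 0.0241, 0.1689]
ee_rot: [0.462, 0.538, 0.458, -0.535]
wrist_force: [-4.6, -1.0, 21.0]
finger_gap: 0.001
```

>>> jog_arm --moves '[{"dx": 0,"dy": 0,"dz": 0,"yaw": 0},{"dx": 0,"dy": 0,"dz": 0,"yaw": 0},{"dx": 0,"dy": 0,"dz": 0,"yaw": 0},{"dx": 0,"dy": 0,"dz": 0,"yaw": 0},{"dx": 0,"dy": 0,"dz": 0,"yaw": 0}]'

```text
t: 24.7
eef_pos: [0.591, 0.0242, 0.1689]
ee_rot: [0.462, 0.538, 0.458, -0.535]
wrist_force: [-4.3, -2.2, 20.6]
finger_gap: -0.001
```

>>> jog_arm --moves '[{"dx": 0,"dy": 0,"dz": 0,"yaw": 0},{"dx": 0,"dy": 0,"dz": 0,"yaw": 0},{"dx": 0,"dy": 0,"dz": 0,"yaw": 0},{"dx": 0,"dy": 0,"dz": 0,"yaw": 0},{"dx": 0,"dy": 0,"dz": 0,"yaw": 0}]'

```text
t: 25.2
eef_pos: [0.591, 0.0242, 0.1689]
ee_rot: [0.462, 0.538, 0.458, -0.535]
wrist_force: [-5.2, -2.7, 20.2]
finger_gap: -0.0
```

>>> jog_arm --moves '[{"dx": 0,"dy": 0,"dz": 0,"yaw": 0},{"dx": 0,"dy": 0,"dz": 0,"yaw": 0},{"dx": 0,"dy": 0,"dz": 0,"yaw": 0}]'

```text
t: 25.5
eef_pos: [0.591, 0.0241, 0.1689]
ee_rot: [0.462, 0.538, 0.458, -0.535]
wrist_force: [-4.4, -2.1, 21.7]
finger_gap: -0.001
```

Held 1.3 s at about 20–21 N, solid. Retreat straight up and check.

>>> jog_arm --moves '[{"dx": -0.005,"dy": 0,"dz": 0,"yaw": 0},{"dx": -0.02,"dy": 0,"dz": 0,"yaw": 0},{"dx": -0.06,"dy": 0,"dz": 0,"yaw": 0},{"dx": -0.105,"dy": 0,"dz": 0,"yaw": 0},{"dx": -0.15,"dy": 0,"dz": 0,"yaw": 0}]'

```text
t: 26.0
eef_pos: [0.5885, 0.0244, 0.315]
ee_rot: [-0.46, -0.536, -0.461, 0.537]
wrist_force: [0.5, -0.3, 1.2]
finger_gap: 0.003
```

>>> jog_arm --moves '[{"dx": -0.03,"dy": 0,"dz": 0,"yaw": 0},{"dx": -0.05,"dy": 0,"dz": 0,"yaw": 0},{"dx": -0.05,"dy": 0,"dz": 0,"yaw": 0},{"dx": -0.05,"dy": 0,"dz": 0,"yaw": 0}]'

```text
t: 26.4
eef_pos: [0.5886, 0.0243, 0.3633]
ee_rot: [-0.46, -0.536, -0.461, 0.537]
wrist_force: [0.8, 0.4, -1.2]
finger_gap: -0.006
```

Run:
```python
from h import *
s,T=st()
for n in ('scene','wrist'):
    f=grab_frame(n); cv2.imwrite(f'pics/{n}20.png',f['image'])
```

```text
t 26.4 pos [0.5886 0.0243 0.3633] loc [5.330e-02 3.000e-04 3.633e-01] F [ 0.82  0.42 -1.24] gap -0.006
tool axes in chest frame: x [-0.001 -0.    -1.   ] y [ 1.    -0.007 -0.001] z [-0.007 -1.     0.   ] yaw of tool y -0.4 q7 -0.443
```

View pics/scene20.png

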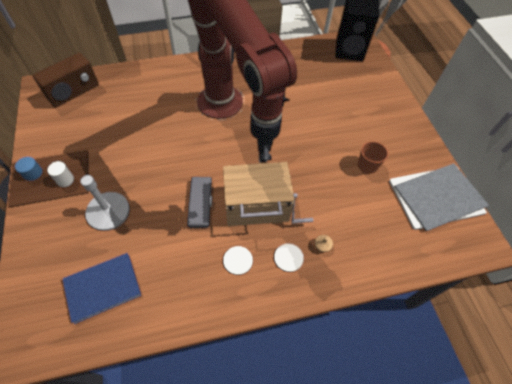

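View pics/wrist20.png

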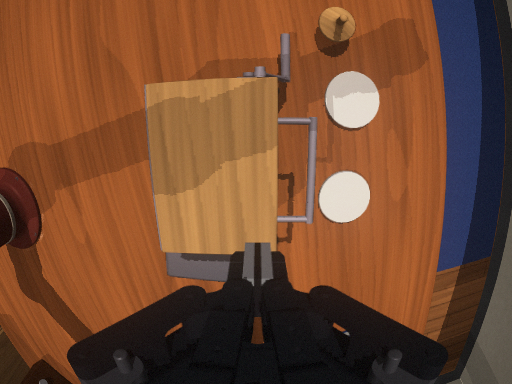

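```bash
python3 -c "
from plant import arm
print(arm.job_done())"
```

```text
the job is handed in; nothing more can be done
None
```

The toy chest is closed and the job is handed in. It took about 26.4 s of the 72 s, and no verdict was reported.

- **Stay:** I lifted the knob with shut fingertips from behind and below. The highest reading was about 8 N. The knee reached about 0.29 rad from the camera images, and it stayed there after I let go while the lid still stood open.
- **Lowering:** I gripped the lid by its bar and guided it down to about 0.16 rad, with side and vertical forces of 6 N or less. The force near the catch never rose clearly, so I am not certain where it first touched. The lid did not move when I opened the fingers.
- **Pressing home:** The catch gave at about 6 N at the fingertips, a little below the stated 8 to 11 N. The lid then went solid at about 0.04 rad. I held it for about 1.3 s at 20 to 22 N; the highest reading was 21.7 N down, or about 22 N with the side force. Before that it had also spent about 1.5 s at 18 to 19 N.
- **Last check:** After I raised the arm clear, the pictures showed the lid shut and the coasters, spinning top, planter, lamp and pencil case where they had been.

Forces were only read at the end of each move, so a short peak between readings would not show.

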